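# Put the washing supplies away before the spin

### The arm

A 6-joint arm with a two-finger parallel gripper is mounted at the origin on the work surface. World frame = base frame: x ahead of the robot, y to its left, z up, the work surface at z = 0. Lengths are in m, angles in rad, forces in N, time in s.
With the tool pointing down it reaches from about 0.35 to 0.925 m from the base axis. Payload 6.4 kg.
Tool frame: the origin (TCP) lies between the finger pads; the fingertips stand 8 mm ahead of it and the grasp point (between the pads) lies 11 mm behind it; z points along the fingers, y is the line along which they close (so a half turn about z gives the same grasp; the last joint's range is limited). The gripper opens to 85 mm and grips with 20 to 120 N. Pads are 22 mm wide; open, the fingers measure 114 mm over their backs; the gripper's body (76 mm by 85 mm) begins 54 mm behind the grasp point. The pads swing forward as they close: fully open they stand 13 mm farther back than shut.
Start: joints at [0.998, 0.245, 1.558, -0, 1.339, -0.174], TCP at [0.252, 0.599, 0.239] pointing down, gripper open.
Joint ranges: [-3.13, 3.13], [-1.02, 2.26], [0.13, 2.54], [-0.95, 4.09], [0.21, 2.88], [-2.74, 2.74]. Speed limits (rad/s): [2.57, 2.57, 3.14, 3.14, 3.14, 3.14].

### API

Orientations are given as a unit quaternion [x, y, z, w].
In Python, from rig import monitor, vision, job gives the robot as it stands. The module is installed in compiled form; this text tells all that it offers.
- The arm moves only by the tool apply_moves, never from a script. Its argument "increments" is a list of rows, each a list of 7 numbers: the turn, a rotation vector about the tool's x, y, z in rad, then the shift along the tool's x, y, z in m, then the closure in counts, from 0 (fully open) to 255 (shut). In form: [[rx, ry, rz, tx, ty, tz, jaw], ...]. A call has exactly 8 rows; each row is the pose to reach, as a shift and turn from the pose commanded when the call began, along the tool's axes at that moment; what a row does not reach only later rows make up. A row lasts 1/10 s, in which the tool goes at most 50 mm and 8.59 degrees, less where a joint would pass 70% of its speed; a pose out of reach is approached as far as the arm can. A call with a gripper value outside its range is refused whole. The fingers move at their own pace and stop on an object; the grip force is fixed at half the most. Time passes only in rows, so rows that repeat a pose let the fingers close, or fill a call up. It gives the time, the measured TCP pose, the force, the opening and the grip force at its end, in the units of the state.
- monitor.get_obs(): the state, without advancing time (a new reading comes with each control period).
- vision.camera(name): name is "scene" or "side" or "wrist"; returns the picture (420x560x3 uint8, red, green, blue); there is no depth.
- vision.camera_model(name): a dict with "mtx" (3x3 intrinsics, pixels), "k1" (the pictures are not rectified: a ray, as slopes to the right and down, at radius r is drawn at 1 + k1 r^2 times it, then the intrinsics apply), "world_to_cam" (4x4, takes a point from world to camera coordinates); the wrist camera has in their place "mount" (4x4, takes a point from camera to tool coordinates, whose origin is the TCP and whose axes are the flange's). Camera axes: x right, y down, z forward; pixel columns grow to the right and rows downward; lengths in m; the calibration is good to about 2 mm. A picture is of the moment at which its call begins: read the wrist's pose just before it. camera_model takes no time and is no camera call.
- job.finish_job(): hands the job in; it is judged then, once.
The state is a dict: "t": time; "joints": joint angles; "dq": joint speeds; "tau": joint torques, N m; "ee_pos": TCP position; "eef_rot": TCP orientation; "contact_force": force on the tool from outside, world axes, zero at the start; "torque": the same for the moment, N m; "grip_width": finger opening in m; "grip_force": force on a finger pad.
Only numpy, scipy, OpenCV 4.12 (cv2) and the standard library are available. Lean on these libraries where they do the work, as an engineer would, in place of code of your own. Each camera call takes 0.05 s, during which the arm holds its last target. There are 200 camera calls.

### The job

The machine under the counter is about to spin, so put the washing supplies away in the grey rack. Take the lid off the white tub by its knob and set it down on the counter right way up, clear of the tub; put every washing tablet left on the counter into the tub and put the lid back on, seated all round; stand every screw-top jar upright in the rack's open bay. Last of all, with everything in place, swing the keeper bar shut across the front of the rack until it snaps in behind its catch, and leave the other things on the counter where they are.

Things in the scene. Friction and masses are not known exactly. Their poses are not given: they have to be found in the camera images.
- rack: low grey steel supply rack fixed to the counter. Origin: centre of its underside; x from front to back, y along its length, z up. Floor 160 (x) by 250 (y) mm, 6 mm thick; back wall 68 mm high, ends and divider 36 mm, front lip 20 mm. A white tub, 124 mm across, is fixed in the +y half; the -y half is the open jar bay. Front posts: hinge (-y end, 72 mm high), catch (+y end, 74 mm)
- tub_rim (a point): centre of the tub's mouth at rim height, 86 mm above the counter; inner diameter 116 mm, wall 4 mm; the lid's flange rests on this rim; axes as the rack's
- tub_floor (a point): centre of the tub's inner floor, 11 mm above the counter, 75 mm below the rim; axes as the rack's
- bay_floor (a point): centre of the open jar bay's floor, 6 mm above the counter; the bay is 107 mm along y and 148 mm along x inside, so both jars fit one behind the other along x (36 mm before and 36 mm behind this point); axes as the rack's
- bar_hinge (a point): the keeper bar's vertical hinge axis at the front of the rack's -y end, at the bar's mid-height, 58 mm above the counter; axes as the rack's
- keeper_bar (a joint): angle of the keeper bar (rad): 0 shut, lying across the rack's front along +y; grows as it swings out (anticlockwise from above), 1.57 straight out along -x; at most 2.0. It stays where it is left. The end is sprung: from 0.08 to 0.04 the pin at its tip pushes a roller aside (about 10 N at the tip), then it snaps in and rests between 0 and 0.01; shut: below 0.02
- bar_knob (a point): middle of the black upright knob on the keeper bar, 18 mm across and high, 200 mm from the hinge axis, 89 mm above the counter, on a 12 mm stem. The bar: steel strip 8 mm thick, from 51 to 65 mm above the counter, 235 mm long from the hinge axis to the 10 mm pin at its tip. The point's y axis points along the bar away from the hinge; its -x side is the outer face, pushed to shut it
- lid: loose white enamel lid of the tub, dark rim, 120 to 200 g. Origin: centre of its underside; z up. Plug 104 mm across, 9 mm deep (goes into the tub); flange above it 132 mm across, 5 mm thick; wooden knob 28 mm across, 24 to 48 mm above the origin. Seated, its origin is 9 mm below the rim; set down on the counter, the origin is at height 0
- tab1: round pressed washing tablet, white with a blue band, 44 mm across, 18 mm high, 35 g, lying flat. Origin: centre of its underside. Absent in some runs
- tab2: round pressed washing tablet, white with a blue band, 44 mm across, 18 mm high, 35 g, lying flat. Origin: centre of its underside. Absent in some runs
- tab3: round pressed washing tablet, white with a blue band, 44 mm across, 18 mm high, 35 g, lying flat. Origin: centre of its underside. Absent in some runs
- tab4: round pressed washing tablet, white with a blue band, 44 mm across, 18 mm high, 35 g, lying flat. Origin: centre of its underside. Absent in some runs
- jar1: round white plastic jar with a steel screw top, upright, 79 mm high, body 54 mm across, top 56 mm across from 60 mm up, 150 to 310 g. Origin: centre of its underside; z up. Absent in some runs
- jar2: round white plastic jar with a steel screw top, upright, 79 mm high, body 54 mm across, top 56 mm across from 60 mm up, 150 to 310 g. Origin: centre of its underside; z up. Absent in some runs
- dose_cup: grey plastic measuring cup, 60 mm across, 36 mm high; origin: centre of its underside; leave it where it is
- peg: wooden clothes peg, 75 by 14 by 12 mm, lying along its x; origin: centre of its underside; leave it where it is
- spray_can: aluminium spray can, 52 mm across, 130 mm high; origin: centre of its underside; leave it where it is
- softener: white softener bottle with a blue cap, 76 mm across, 220 mm high; origin: centre of its underside; leave it where it is
- iron_water: clear squirt bottle, 72 mm across, 190 mm high; origin: centre of its underside; leave it where it is
- brush: flat hand brush 200 mm long, lying along its x, under 40 mm high; origin: centre of its underside; leave it where it is
Things that resemble listed ones, but are neither listed nor needed, are in the scene too. Leave any pink or red look-alike of the tab3 alone.

How it is judged:
By the outcome, as a careful person would: the job done as asked, in the order asked, and still so for the second after the job is handed in, with the robot touching nothing.
Of tab1, tab2, tab3, tab4 only 2 to 4 are there at a start; the rules pass over those that are not, and their reading is None.
Of jar1, jar2 only 1 to 2 are there at a start; the rules pass over those that are not, and their reading is None.
At some moment in a run one of tab1, tab2, tab3, tab4 may be knocked a few centimetres aside while the robot is not near it.
Once in a run the grip may slacken for a moment while it holds something.
It also fails if it takes over 210 s, if anything falls off the work surface, if the arm or the gripper's body presses on something with over 40 N, if the wrist force passes 120 N, or if a joint passes its speed limit or range.

## Working session

There is one attempt and no reset: what is moved stays moved. The work goes in short steps, Python scripts to look and compute and a tool call to move; the robot and the scene stay as the last step left them, time stands still between calls to the robot, and variables do not carry over. Pictures are saved under pics/ and viewed, at most 14 in all, crops included, and the job is handed in when it is done.

Besides the shell and the picture viewer there is one more tool, called after "Request:" by a JSON object that holds its "fn" and its "kwargs", one argument or row to a line. apply_moves: Moves the arm, as the interface text tells. Its arguments: {"type":"object","properties":{"increments":{"type":"array"}},"required":["increments"]}

```bash
mkdir -p pics; cat > h.py <<'E'
import numpy as np, cv2
from scipy.spatial.transform import Rotation as R
from rig import monitor, vision, job
def cam(n,save=None):
    o=monitor.get_obs(); im=vision.camera(n); m=vision.camera_model(n)
    K=np.array(m["mtx"]);k1=m["k1"]
    if "mount" in m:
        T=np.eye(4);T[:3,:3]=R.from_quat(o["eef_rot"]).as_matrix();T[:3,3]=o["ee_pos"];c2w=T@np.array(m["mount"])
    else: c2w=np.linalg.inv(np.array(m["world_to_cam"]))
    if save: cv2.imwrite("pics/"+save,im[:,:,::-1])
    return im,(K,k1,c2w)
def ray(c,uv):
    K,k1,T=c; p=np.linalg.inv(K)@[uv[0],uv[1],1]; d=p[:2]; s=d.copy()
    for _ in range(20): s=d/(1+k1*(s@s))
    return T[:3,3],T[:3,:3]@[s[0],s[1],1]
def onz(c,uv,z):
    o,d=ray(c,uv); return o+d*(z-o[2])/d[2]
def proj(c,P):
    K,k1,T=c; q=np.linalg.inv(T)@[*P,1]; s=q[:2]/q[2]; s=s*(1+k1*(s@s)); return (K@[s[0],s[1],1])[:2]
E
python3 - <<'E'
from h import *
np.set_printoptions(precision=3,suppress=True)
o=monitor.get_obs();print(o)
for n in("scene","side","wrist"):
    im,c=cam(n,n+"0.png");print(n,c[0],c[1],c[2])
print(vision.camera_model("wrist")["mount"])
E
```

```text
{'t': 0.0, 'joints': array([ 0.998,  0.246,  1.559,  0.   ,  1.339, -0.174]), 'dq': array([-0.   ,  0.   , -0.001, -0.   , -0.   ,  0.   ]), 'tau': array([ -0.001, -42.951, -32.613,  -0.   ,   0.005,   0.   ]), 'ee_pos': array([0.252, 0.599, 0.238]), 'eef_rot': array([ 0.198,  0.98 , -0.001, -0.   ]), 'contact_force': array([ 1.244, -0.011,  0.346]), 'torque': array([-0.023,  0.015,  0.031]), 'grip_force': 0.0, 'grip_width': 0.08536022511680055}
scene [[465.654   0.    281.328]
 [  0.    465.654 201.731]
 [  0.      0.      1.   ]] 0.05432070565364751 [[ 0.246  0.691 -0.68   1.41 ]
 [ 0.969 -0.18   0.169 -0.18 ]
 [-0.005 -0.7   -0.714  0.928]
 [ 0.     0.     0.     1.   ]]
side [[380.684   0.    282.182]
 [  0.    380.684 211.359]
 [  0.      0.      1.   ]] -0.10306251914695079 [[ 0.982 -0.124  0.142  0.476]
 [-0.188 -0.632  0.752 -0.655]
 [-0.003 -0.765 -0.644  0.688]
 [ 0.     0.     0.     1.   ]]
wrist [[346.349   0.    278.716]
 [  0.    346.349 209.223]
 [  0.      0.      1.   ]] -0.02797766423664355 [[ 0.387  0.871  0.302  0.174]
 [ 0.922 -0.365 -0.128  0.631]
 [-0.001  0.328 -0.945  0.372]
 [ 0.     0.     0.     1.   ]]
[[ 0.001 -0.944 -0.329  0.084]
 [ 1.     0.001  0.001 -0.001]
 [-0.001 -0.329  0.944 -0.133]
 [ 0.     0.     0.     1.   ]]
```

View pics/scene0.png

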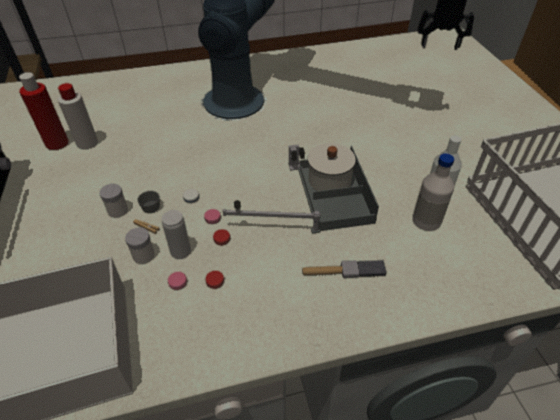

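View pics/side0.png

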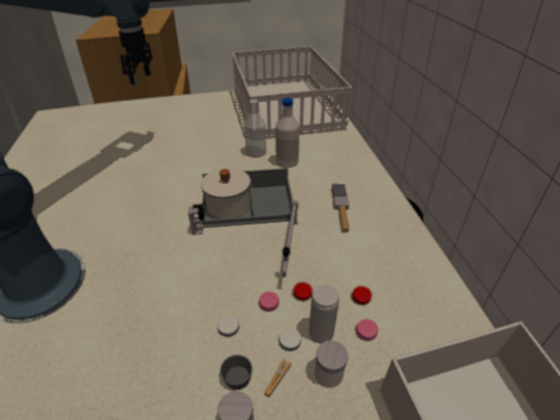

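Scene view: rack at (338,185), bar out to knob (237,205), jars (114,200) and (140,245), spray can (176,233), cup (149,201), a white tab (191,196), pink/red discs beside it. Side view: white tabs at (229,327) and (290,339), the second hidden behind the can in the scene view.

```bash
python3 - <<'E'
from h import *
np.set_printoptions(precision=3,suppress=True)
A={}
for n in("scene","side"):
    im,c=cam(n);A[n]=(im,c)
    hsv=cv2.cvtColor(im,cv2.COLOR_RGB2HSV)
    crop={"scene":(80,170,230,300),"side":(170,270,400,420)}[n]
S=A["scene"][1];D=A["side"][1]
def two(a,b):
    o1,d1=ray(S,a);o2,d2=ray(D,b)
    t=np.linalg.lstsq(np.c_[d1,-d2],o2-o1,rcond=None)[0]
    p,q=o1+d1*t[0],o2+d2*t[1]; return (p+q)/2,np.linalg.norm(p-q)
print("lidknob",two((332,153),(225,174)))
print("barknob",two((237,205),(286,253)))
print("tab side",onz(D,(229,326),.018),onz(D,(290,338),.018)," scene",onz(S,(191,195),.018))
print("proj tab2 in scene",proj(S,onz(D,(290,338),.018)))
for u in((114,190),(139,236)):print("jar scene",onz(S,u,.079))
for u in((331,352),(236,404)):print("jar side",onz(D,u,.079))
for u in ((269,300),(303,291),(362,295),(368,329)): print("red",onz(D,u,.018))
print("can",two((174,217),(325,295)),"cup",onz(D,(237,370),.036))
print("catchpost top",two((294,149),(197,209)))
im=A["scene"][0]; big=cv2.resize(im[120:270,80:280],None,fx=4,fy=4,interpolation=cv2.INTER_CUBIC)
cv2.imwrite("pics/a.png",np.clip(big[:,:,::-1].astype(float)*1.5,0,255))
im=A["side"][0]; big=cv2.resize(im[150:420,170:400],None,fx=2.2,fy=2.2,interpolation=cv2.INTER_CUBIC)
cv2.imwrite("pics/b.png",np.clip(big[:,:,::-1].astype(float)*1.5,0,255))
E
```

```text
lidknob (array([0.483, 0.196, 0.111]), np.float64(0.0061548784141728635))
barknob (array([ 0.59 , -0.091,  0.085]), np.float64(0.000946420733963547))
tab side [ 0.449 -0.207  0.018] [ 0.565 -0.257  0.018]  scene [ 0.456 -0.201  0.018]
proj tab2 in scene [174.088 227.654]
jar scene [ 0.451 -0.391  0.079]
jar scene [ 0.628 -0.335  0.079]
jar side [ 0.622 -0.335  0.079]
jar side [ 0.449 -0.395  0.079]
red [ 0.54  -0.158  0.018]
red [ 0.617 -0.148  0.018]
red [ 0.741 -0.184  0.018]
red [ 0.724 -0.268  0.018]
can (array([ 0.632, -0.246,  0.125]), np.float64(0.0008367293456200384)) cup [ 0.456 -0.315  0.036]
catchpost top (array([0.401, 0.11 , 0.076]), np.float64(0.0013788451511975838))[ WARN:0@0.815] global loadsave.cpp:1063 imwrite_ Unsupported depth image for selected encoder is fallbacked to CV_8U.
```

View pics/b.png

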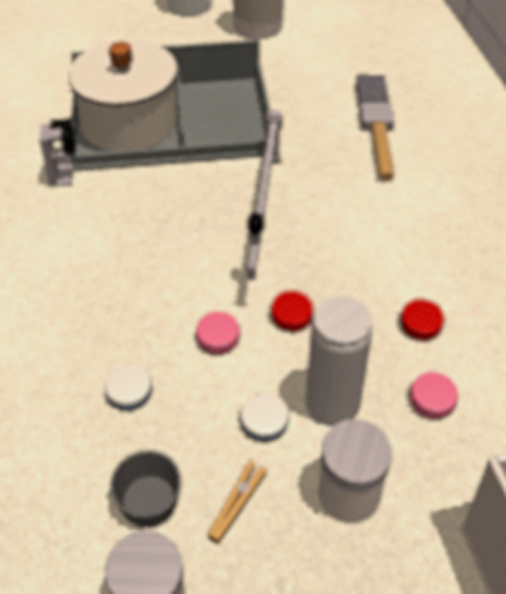

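View pics/a.png

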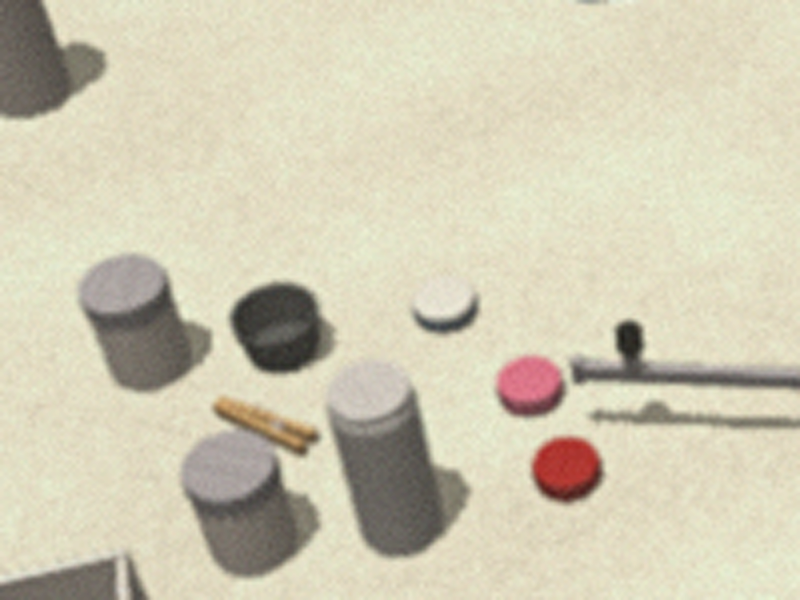

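Two white tabs at about (0.452,-0.204) and (0.565,-0.257); jars at (0.625,-0.335) and (0.45,-0.393). I'll move over the rack, turning the closing axis onto world x.

Request:
{"fn": "apply_moves", "kwargs": {
  "increments": [
    [0,0,0.14,-0.03,-0.025,-0.01,0],
    [0,0,0.28,-0.07,-0.06,-0.02,0],
    [0,0,0.42,-0.11,-0.09,-0.03,0],
    [0,0,0.56,-0.145,-0.12,-0.04,0],
    [0,0,0.7,-0.18,-0.15,-0.05,0],
    [0,0,0.84,-0.215,-0.18,-0.06,0],
    [0,0,0.98,-0.25,-0.21,-0.06,0],
    [0,0,1.12,-0.28,-0.235,-0.06,0]
  ]
}}

```text
t: 1.05
ee_pos: [0.4199, 0.2717, 0.2999]
eef_rot: [0.691, 0.723, 0.001, 0.0]
contact_force: [1.1, -0.4, 0.5]
grip_width: 0.0856
grip_force: 0.0
```

```bash
cat >> h.py <<'E'
def to(p,yaw=0,tilt=(0,0)):
    """print tool-frame row to world target (tool-y yaw; tilt extra rotvec in tool frame)"""
    o=monitor.get_obs();r=R.from_quat(o["eef_rot"])
    c,s=np.cos(yaw),np.sin(yaw)
    rt=R.from_matrix(np.array([[-s,c,0],[c,s,0],[0,0,-1]]).T if 0 else np.column_stack([[-s,c,0],[c,s,0],[0,0,-1]]))*R.from_rotvec([*tilt,0])
    print("t",round(o["t"],2),"pos",np.round(o["ee_pos"],4),"row",np.round((r.inv()*rt).as_rotvec(),3),np.round(r.inv().apply(np.array(p)-o["ee_pos"]),4),"F",np.round(o["contact_force"],1),"w",round(o["grip_width"],4))
E
python3 -c "
from h import *
to([.5,.12,.30])"
```

```text
t 1.05 pos [0.4199 0.2717 0.2999] row [ 0.001 -0.     0.046] [-0.1552  0.0731 -0.    ] F [ 1.1 -0.4  0.5] w 0.0856
```

Request:
{"fn": "apply_moves", "kwargs": {
  "increments": [
    [0,0,0.01,-0.02,0.01,0,0],
    [0,0,0.02,-0.05,0.025,0,0],
    [0,0,0.03,-0.08,0.04,0,0],
    [0,0,0.046,-0.115,0.055,0,0],
    [0,0,0.046,-0.14,0.066,0,0],
    [0,0,0.046,-0.155,0.073,0,0],
    [0,0,0.046,-0.155,0.073,0,0],
    [0,0,0.046,-0.155,0.073,0,0]
  ]
}}

```text
t: 1.85
ee_pos: [0.4999, 0.1232, 0.2992]
eef_rot: [0.705, 0.709, 0.0, -0.0]
contact_force: [0.0, 1.1, 0.0]
grip_width: 0.085
grip_force: 0.0
```

```bash
python3 - <<'E'
from h import *
to([.5,.12,.30])
im,c=cam("wrist","w1.png"); np.savez("w1.npz",K=c[0],k=c[1],T=c[2])
E
```

```text
t 1.85 pos [0.4999 0.1232 0.2992] row [-0.    -0.     0.006] [-0.0032  0.0001 -0.0008] F [0.  1.1 0. ] w 0.085
```

View pics/w1.png

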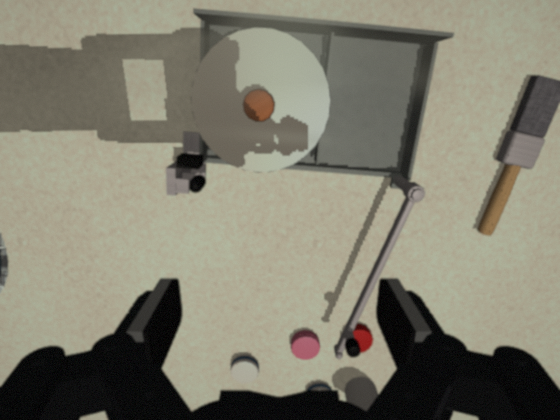

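Wrist view: lid knob at (259,105), flange circle centre (260,100), rack back wall (200,12)–(450,36), hinge post (417,193), bar knob (352,347), tabs at (245,367) and at the bottom edge (318,390).

```bash
python3 - <<'E'
from h import *
np.set_printoptions(precision=4,suppress=True)
f=np.load("w1.npz");c=(f["K"],float(f["k"]),f["T"])
im=cv2.imread("pics/w1.png");hsv=cv2.cvtColor(im,cv2.COLOR_BGR2HSV)
m=((hsv[...,0]<15)&(hsv[...,1]>130)).astype(np.uint8);m[200:]=0;m[:,400:]=0
M=cv2.moments(m);u=(M["m10"]/M["m00"],M["m01"]/M["m00"]);print(u,M["m00"])
k=onz(c,u,.118);print("lid knob",k)
print("flange",[onz(c,p,.091) for p in((191,100),(330,100),(260,28),(262,172))])
b1,b2=onz(c,(200,12),.068),onz(c,(450,36),.068);d=b1-b2;print("back",b1,b2,np.linalg.norm(d))
h=onz(c,(417,193),.072);print("hinge",h)
bk=onz(c,(352,347),.098);print("barknob",bk,np.linalg.norm((bk-h)[:2]))
ry=d[:2]/np.linalg.norm(d[:2]);rx=np.array([ry[1],-ry[0]]);print("ry",ry,"rx",rx)
for n,q in(("hinge",h),("tub",k),("b1",b1),("b2",b2)):print(n,q[:2]@rx,q[:2]@ry)
print("catch",onz(c,(196,183),.074),"bay corners",[onz(c,p,.006) for p in((332,36),(428,47),(317,160),(402,168))])
v=(bk-h)[:2];print("bar angle",np.arctan2(v[1],v[0])-np.arctan2(ry[1],ry[0]))
E
```

```text
(259.9087048832272, 108.3312101910828) 471.0
lid knob [0.4833 0.1914 0.118 ]
flange [array([0.4168, 0.1974, 0.091 ]), array([0.5482, 0.1982, 0.091 ]), array([0.4826, 0.2592, 0.091 ]), array([0.4834, 0.1283, 0.091 ])]
back [0.4253 0.2762 0.068 ] [0.6641 0.2582 0.068 ] 0.23946711511802932
hinge [0.6511 0.1019 0.072 ]
barknob [ 0.5893 -0.0824  0.098 ] 0.19437038487921618
ry [-0.9972  0.0753] rx [0.0753 0.9972]
hinge 0.15063029206202955 -0.6416144917592964
tub 0.2272520866985208 -0.4675331469567977
b1 0.30746085053131067 -0.4032614487861087
b2 0.30746085053131067 -0.642728563904138
catch [0.4119 0.1119 0.074 ] bay corners [array([0.5589, 0.2648, 0.006 ]), array([0.6686, 0.255 , 0.006 ]), array([0.5479, 0.1244, 0.006 ]), array([0.6554, 0.1152, 0.006 ])]
bar angle -4.96086028256017
```

Request:
{"fn": "apply_moves", "kwargs": {
  "increments": [
    [0,0,0,0.03,-0.007,0.01,0],
    [0,0,0,0.06,-0.014,0.04,0],
    [0,0,0,0.07,-0.017,0.08,0],
    [0,0,0,0.07,-0.017,0.12,0],
    [0,0,0,0.07,-0.017,0.15,0],
    [0,0,0,0.07,-0.017,0.175,0],
    [0,0,0,0.07,-0.017,0.193,0],
    [0,0,0,0.07,-0.017,0.193,0]
  ]
}}

```text
t: 2.7
ee_pos: [0.4799, 0.1934, 0.1035]
eef_rot: [0.704, 0.71, -0.002, -0.002]
contact_force: [-0.2, -0.3, -0.2]
grip_width: 0.0848
grip_force: 0.0
```

Request:
{"fn": "apply_moves", "kwargs": {
  "increments": [
    [0,0,0,0,0,0,255],
    [0,0,0,0,0,0,255],
    [0,0,0,0,0,0,255],
    [0,0,0,0,0,0,255],
    [0,0,0,0,0,0,255],
    [0,0,0,0,0,0,255],
    [0,0,0,0,0,0,255],
    [0,0,0,0,0,0,255]
  ]
}}

```text
t: 3.5
ee_pos: [0.4835, 0.1928, 0.1076]
eef_rot: [0.705, 0.709, 0.001, 0.0]
contact_force: [-2.4, 0.7, 6.4]
grip_width: 0.0261
grip_force: 59.4
```

```bash
python3 - <<'E'
from h import *
to([.483,.193,.106]);print(monitor.get_obs()["grip_force"])
im,c=cam("wrist","w2.png")
E
```

```text
t 3.5 pos [0.4835 0.1928 0.1076] row [ 0.002 -0.001  0.006] [ 0.0002 -0.0005  0.0016] F [-2.4  0.7  6.4] w 0.0261
59.41980957984924
```

View pics/w2.png

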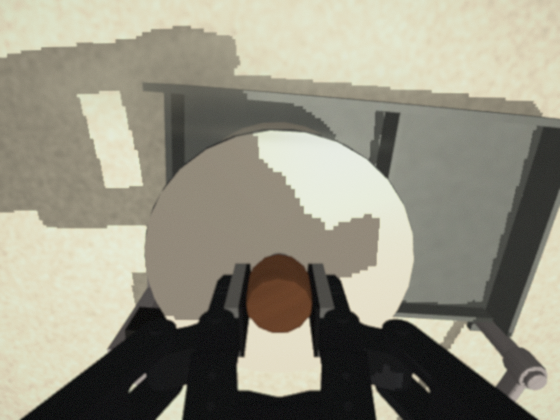

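Gripped on the knob at (280,292), lid still seated. Lift, carry to (0.43,-0.02), set down.

Request:
{"fn": "apply_moves", "kwargs": {
  "increments": [
    [0,0,0,0,0,-0.005,255],
    [0,0,0,0,0,-0.015,255],
    [0,0,0,0,0,-0.03,255],
    [0,0,0,0,0,-0.05,255],
    [0,0,0,-0.005,0,-0.065,255],
    [0,0,0,-0.02,-0.005,-0.07,255],
    [0,0,0,-0.04,-0.01,-0.07,255],
    [0,0,0,-0.065,-0.016,-0.07,255]
  ]
}}

```text
t: 4.35
ee_pos: [0.467, 0.1269, 0.177]
eef_rot: [0.705, 0.71, 0.0, 0.0]
contact_force: [-0.0, -1.2, -0.7]
grip_width: 0.026
grip_force: 59.1
```

Request:
{"fn": "apply_moves", "kwargs": {
  "increments": [
    [0,0,0,-0.03,-0.008,0,255],
    [0,0,0,-0.06,-0.016,0,255],
    [0,0,0,-0.09,-0.024,0,255],
    [0,0,0,-0.12,-0.032,0,255],
    [0,0,0,-0.14,-0.037,0,255],
    [0,0,0,-0.148,-0.037,0.02,255],
    [0,0,0,-0.148,-0.037,0.04,255],
    [0,0,0,-0.148,-0.037,0.06,255]
  ]
}}

```text
t: 5.15
ee_pos: [0.431, -0.0215, 0.1162]
eef_rot: [0.705, 0.709, 0.0, 0.001]
contact_force: [0.2, -0.2, -1.8]
grip_width: 0.0263
grip_force: 59.2
```

```bash
python3 - <<'E'
from h import *
to([.43,-.02,.033]);print(monitor.get_obs()["grip_force"])
im,c=cam("wrist","w3.png")
E
```

```text
t 5.15 pos [ 0.431  -0.0215  0.1162] row [0.001 0.    0.005] [ 0.0015 -0.0011  0.0832] F [ 0.2 -0.2 -1.8] w 0.0263
59.20681536197662
```

View pics/w3.png

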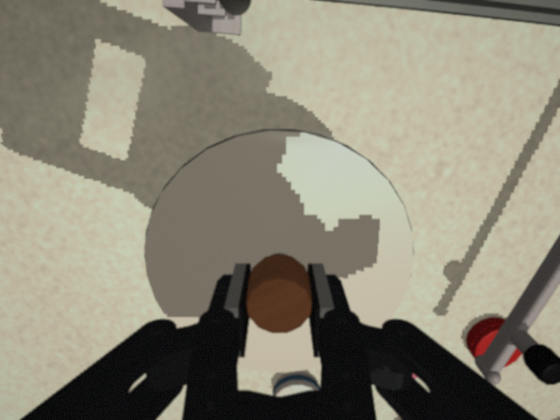

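```bash
python3 - <<'E'
from h import *
im,c=cam("wrist");print(onz(c,(296,375),.018),proj(c,(.452,-.204,.018)))
im,c=cam("side");print(proj(c,(.452,-.204,.018)),proj(c,(.565,-.257,.018)))
cv2.imwrite("pics/s2.png",cv2.resize(im[170:420,150:400],None,fx=2.2,fy=2.2)[:,:,::-1])
E
```

```text
[ 0.44383455 -0.16324594  0.018     ] [304.1469825  410.88277116]
[230.25642601 324.50217803] [289.83167149 337.96364152]
```

Request:
{"fn": "apply_moves", "kwargs": {
  "increments": [
    [0,0,0,0,0,0.02,255],
    [0,0,0,0,0,0.04,255],
    [0,0,0,0,0,0.055,255],
    [0,0,0,0,0,0.065,255],
    [0,0,0,0,0,0.072,255],
    [0,0,0,0,0,0.078,255],
    [0,0,0,0,0,0.083,255],
    [0,0,0,0,0,0.084,255]
  ]
}}

```text
t: 6.1
ee_pos: [0.4309, -0.0207, 0.0321]
eef_rot: [0.705, 0.709, -0.0, -0.0]
contact_force: [-1.0, 0.7, -1.1]
grip_width: 0.026
grip_force: 59.3
```

View pics/s2.png

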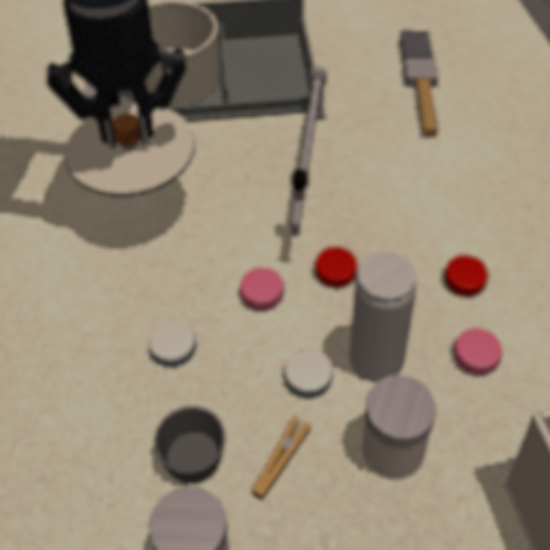

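Tabs unmoved (side crop: (172,342),(308,371)). Ease the lid down, release, rise, then move over tab1.

Request:
{"fn": "apply_moves", "kwargs": {
  "increments": [
    [0,0,0,0,0,0.001,255],
    [0,0,0,0,0,0.0015,255],
    [0,0,0,0,0,0.0015,0],
    [0,0,0,0,0,0.0015,0],
    [0,0,0,0,0,0.0015,0],
    [0,0,0,0,0,0.0015,0],
    [0,0,0,0,0,0.0015,0],
    [0,0,0,0,0,-0.02,0]
  ]
}}

```text
t: 6.9
ee_pos: [0.4287, -0.02, 0.0504]
eef_rot: [0.705, 0.709, -0.001, -0.003]
contact_force: [0.5, 0.0, -0.5]
grip_width: 0.0854
grip_force: 0.0
```

Request:
{"fn": "apply_moves", "kwargs": {
  "increments": [
    [0,0,0,0,0,-0.04,0],
    [0,0,0,0,0,-0.08,0],
    [0,0,0,-0.02,0.005,-0.1,0],
    [0,0,0,-0.06,0.01,-0.1,0],
    [0,0,0,-0.1,0.015,-0.1,0],
    [0,0,0,-0.125,0.02,-0.1,0],
    [0,0,0,-0.14,0.02,-0.1,0],
    [0,0,0,-0.14,0.02,-0.1,0]
  ]
}}

```text
t: 7.7
ee_pos: [0.4517, -0.1617, 0.1522]
eef_rot: [0.706, 0.708, -0.0, -0.0]
contact_force: [0.2, 0.5, -0.3]
grip_width: 0.0853
grip_force: 0.0
```

```bash
python3 - <<'E'
from h import *
to([.452,-.204,.011])
im,c=cam("wrist","w4.png");np.savez("w4.npz",K=c[0],k=c[1],T=c[2])
print(proj(c,(.452,-.204,.018)),proj(c,(.565,-.257,.018)))
E
```

```text
t 7.7 pos [ 0.4517 -0.1617  0.1522] row [-0.    -0.     0.004] [-0.0423  0.0002  0.1412] F [ 0.2  0.5 -0.3] w 0.0853
[278.37529707 246.36271759] [402.8736026  299.93240723]
```

View pics/w4.png

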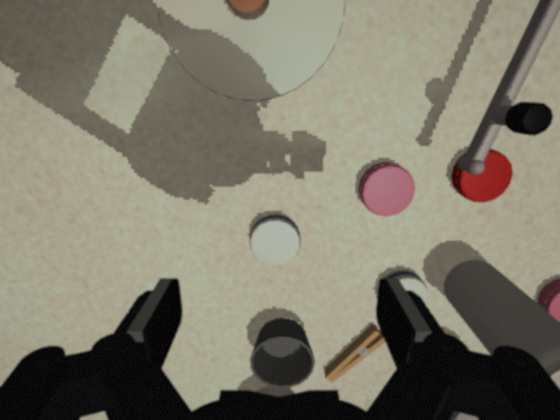

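Tab1 at (274,242) → about (0.449,-0.201); tab2 partly behind finger at (407,288). Lid is down flat. Grasp tab1.

Request:
{"fn": "apply_moves", "kwargs": {
  "increments": [
    [0,0,0,-0.02,-0.002,0.01,0],
    [0,0,0,-0.04,-0.003,0.04,0],
    [0,0,0,-0.04,-0.003,0.08,0],
    [0,0,0,-0.04,-0.003,0.11,0],
    [0,0,0,-0.04,-0.003,0.13,0],
    [0,0,0,-0.04,-0.003,0.138,0],
    [0,0,0,-0.04,-0.003,0.142,0],
    [0,0,0,-0.04,-0.003,0.142,60]
  ]
}}

```text
t: 8.55
ee_pos: [0.4494, -0.2002, 0.0107]
eef_rot: [0.705, 0.71, 0.0, 0.0]
contact_force: [0.9, -0.2, 1.1]
grip_width: 0.0733
grip_force: 0.0
```

Request:
{"fn": "apply_moves", "kwargs": {
  "increments": [
    [0,0,0,0,0,0,255],
    [0,0,0,0,0,0,255],
    [0,0,0,0,0,0,255],
    [0,0,0,0,0,0,255],
    [0,0,0,0,0,0,255],
    [0,0,0,0,0,0,255],
    [0,0,0,0,0,-0.01,255],
    [0,0,0,0,0,-0.03,255]
  ]
}}

```text
t: 9.35
ee_pos: [0.4482, -0.2, 0.0402]
eef_rot: [0.705, 0.709, -0.0, -0.001]
contact_force: [0.5, 0.3, -1.2]
grip_width: 0.0416
grip_force: 60.7
```

```bash
python3 - <<'E'
from h import *
to([.483,.193,.15]);print(monitor.get_obs()["grip_force"])
E
```

```text
t 9.35 pos [ 0.4482 -0.2     0.0402] row [-0.002 -0.002  0.006] [ 0.3929  0.0369 -0.1093] F [ 0.5  0.3 -1.2] w 0.0416
60.685179233551025
```

Request:
{"fn": "apply_moves", "kwargs": {
  "increments": [
    [0,0,0,0,0,-0.04,255],
    [0,0,0,0,0,-0.08,255],
    [0,0,0,0.03,0.002,-0.11,255],
    [0,0,0,0.07,0.006,-0.12,255],
    [0,0,0,0.11,0.01,-0.12,255],
    [0,0,0,0.15,0.014,-0.12,255],
    [0,0,0,0.19,0.018,-0.12,255],
    [0,0,0,0.23,0.022,-0.12,255]
  ]
}}

```text
t: 10.15
ee_pos: [0.4696, 0.0311, 0.1614]
eef_rot: [0.705, 0.709, 0.0, 0.001]
contact_force: [0.8, -0.3, -0.7]
grip_width: 0.0417
grip_force: 60.8
```

Request:
{"fn": "apply_moves", "kwargs": {
  "increments": [
    [0,0,0,0.04,0.004,0,255],
    [0,0,0,0.08,0.008,0,255],
    [0,0,0,0.12,0.011,0,255],
    [0,0,0,0.15,0.013,0,255],
    [0,0,0,0.168,0.013,0,255],
    [0,0,0,0.173,0.013,0.03,255],
    [0,0,0,0.173,0.013,0.06,255],
    [0,0,0,0.173,0.013,0.08,255]
  ]
}}

```text
t: 10.95
ee_pos: [0.4807, 0.2028, 0.0792]
eef_rot: [0.705, 0.709, -0.001, -0.0]
contact_force: [-0.7, -0.2, -1.0]
grip_width: 0.0414
grip_force: 60.8
```

```bash
python3 - <<'E'
from h import *
to([.483,.205,.05]);print(monitor.get_obs()["grip_force"])
E
```

```text
t 10.95 pos [0.4807 0.2028 0.0792] row [-0.001  0.     0.007] [0.0022 0.0024 0.0292] F [-0.7 -0.2 -1. ] w 0.0414
60.7684850692749
```

Request:
{"fn": "apply_moves", "kwargs": {
  "increments": [
    [0,0,0,0.001,0.002,0.02,255],
    [0,0,0,0.001,0.002,0.032,255],
    [0,0,0,0.001,0.002,0.032,255],
    [0,0,0,0.001,0.002,0.032,85],
    [0,0,0,0.001,0.002,0.032,85],
    [0,0,0,0.001,0.002,0.032,85],
    [0,0,0,0.001,0.002,0.0,85],
    [0,0,0,0.001,0.002,-0.04,85]
  ]
}}

```text
t: 11.75
ee_pos: [0.4822, 0.2033, 0.1199]
eef_rot: [0.705, 0.709, -0.002, -0.001]
contact_force: [0.3, 1.0, -0.6]
grip_width: 0.0574
grip_force: 0.0
```

Request:
{"fn": "apply_moves", "kwargs": {
  "increments": [
    [0,0,0,0,0,-0.05,85],
    [0,0,0.14,-0.03,0.005,-0.08,85],
    [0,0,0.28,-0.08,0.01,-0.1,85],
    [0,0,0.28,-0.13,0.015,-0.12,85],
    [0,0,0.28,-0.18,0.02,-0.12,85],
    [0,0,0.28,-0.22,0.02,-0.12,85],
    [0,0,0.28,-0.26,0.025,-0.12,85],
    [0,0,0.28,-0.29,0.03,-0.12,85]
  ]
}}

```text
t: 12.55
ee_pos: [0.5154, -0.0887, 0.2413]
eef_rot: [0.798, 0.603, 0.0, 0.001]
contact_force: [0.6, 0.9, 0.1]
grip_width: 0.0566
grip_force: 0.0
```

```bash
python3 - <<'E'
from h import *
to([.5,-.257,.2],yaw=1.57)
im,c=cam("scene");print(proj(c,(.483,.193,.086)))
a=cv2.resize(im[110:250,260:400],None,fx=3,fy=3)
im,c=cam("side");b=cv2.resize(im[250:420,180:380],None,fx=2.47,fy=2.47)
cv2.imwrite("pics/s3.png",np.hstack([a,b[:420,:380]])[:,:,::-1])
E
```

```text
t 12.55 pos [ 0.5154 -0.0887  0.2413] row [ 1.000e-03  2.000e-03 -1.846e+00] [-0.1661  0.0309  0.0415] F [0.6 0.9 0.1] w 0.0566
[330.88796309 159.19052392]
```

View pics/s3.png

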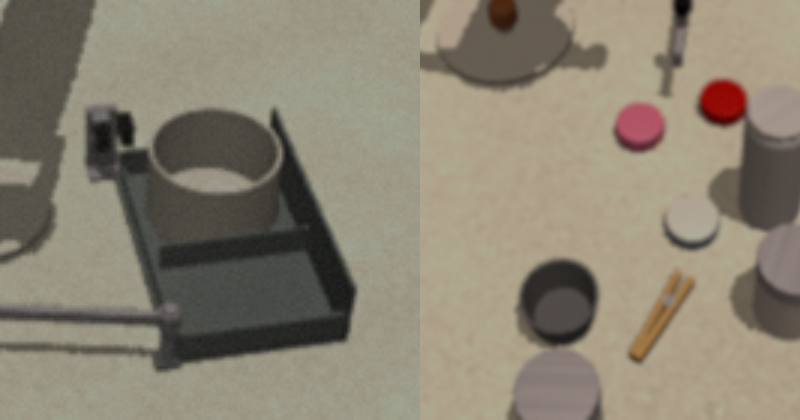

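Tub holds the first tab (left pane (215,180)); tab2 unmoved (right pane (692,217)). Turn to yaw 90° (camera on the robot side) near tab2.

Request:
{"fn": "apply_moves", "kwargs": {
  "increments": [
    [0,0,-0.14,-0.02,0.005,0,85],
    [0,0,-0.28,-0.04,0.01,0,85],
    [0,0,-0.42,-0.06,0.015,0,85],
    [0,0,-0.56,-0.09,0.02,0,85],
    [0,0,-0.7,-0.11,0.02,0,85],
    [0,0,-0.84,-0.13,0.025,0,85],
    [0,0,-0.98,-0.15,0.03,0.01,60],
    [0,0,-1.12,-0.166,0.03,0.01,60]
  ]
}}

```text
t: 13.45
ee_pos: [0.4991, -0.254, 0.2296]
eef_rot: [0.352, 0.936, 0.0, -0.001]
contact_force: [-0.5, 0.7, -0.5]
grip_width: 0.0649
grip_force: 0.0
```

Request:
{"fn": "apply_moves", "kwargs": {
  "increments": [
    [0,0,-0.14,0,0,0.01,60],
    [0,0,-0.28,0,0,0.02,60],
    [0,0,-0.42,0,0,0.03,60],
    [0,0,-0.56,0,0,0.03,60],
    [0,0,-0.7,0,0,0.03,60],
    [0,0,-0.726,0,0,0.03,60],
    [0,0,-0.726,0,0,0.03,60],
    [0,0,-0.726,0,0,0.03,60]
  ]
}}

```text
t: 14.25
ee_pos: [0.4995, -0.2538, 0.2006]
eef_rot: [0.0, 1.0, -0.0, 0.0]
contact_force: [-0.2, -0.2, 0.0]
grip_width: 0.065
grip_force: 0.0
```

```bash
cat > tab.py <<'E'
from h import *
im,c=cam("wrist","w5.png");hsv=cv2.cvtColor(im,cv2.COLOR_RGB2HSV)
p=proj(c,(.565,-.257,.018));print(p)
x,y=map(int,p);print(hsv[y,x],hsv[y,x-60])
# white: low saturation, bright, near prediction
m=((hsv[...,1]<45)&(hsv[...,2]>120)).astype(np.uint8)
m=cv2.morphologyEx(m,cv2.MORPH_OPEN,np.ones((5,5)))
n,l,s,ct=cv2.connectedComponentsWithStats(m)
for i in range(1,n):
    if s[i][4]>300: print(s[i],ct[i],onz(c,ct[i],.018))
to([.565,-.257,.013],1.57,(0,-.25))
E
python3 tab.py
```

```text
[276.10639577 246.77218068]
[ 45  16 194] [ 26  38 186]
[     0      0    560    402 153520] [270.71765894 175.36048723] [ 0.49152509 -0.26191988  0.018     ]
[410 395  37  25 692] [426.47543353 408.87138728] [ 0.78543592 -0.07209485  0.018     ]
t 14.3 pos [ 0.4995 -0.2539  0.2005] row [-0.    -0.25   0.001] [-0.0655 -0.0031  0.1876] F [-0.6 -1.2  0. ] w 0.0658
```

View pics/w5.png

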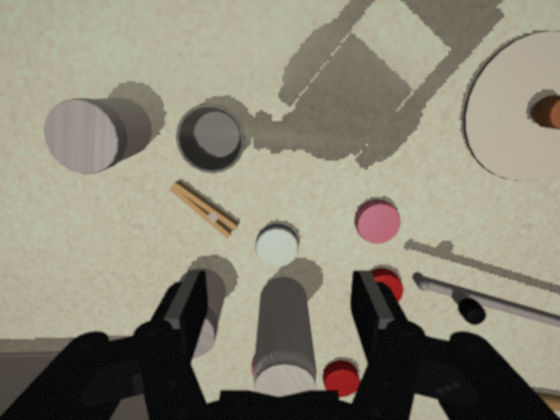

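Tab2 at (277,244), i.e. (0.563,-0.257), with the can just beyond. Approach tilted away from the can.

Request:
{"fn": "apply_moves", "kwargs": {
  "increments": [
    [0,-0.1,0,-0.02,-0.001,0.01,60],
    [0,-0.2,0,-0.045,-0.003,0.03,60],
    [0,-0.25,0,-0.062,-0.003,0.06,60],
    [0,-0.25,0,-0.062,-0.003,0.1,60],
    [0,-0.25,0,-0.062,-0.003,0.14,60],
    [0,-0.25,0,-0.062,-0.003,0.17,60],
    [0,-0.25,0,-0.062,-0.003,0.182,60],
    [0,-0.25,0,-0.062,-0.003,0.187,60]
  ]
}}

```text
t: 15.1
ee_pos: [0.5609, -0.2566, 0.0122]
eef_rot: [-0.0, 0.992, 0.001, 0.124]
contact_force: [-0.1, 0.2, 0.4]
grip_width: 0.0651
grip_force: 0.0
```

Request:
{"fn": "apply_moves", "kwargs": {
  "increments": [
    [0,0,0,0,0,0,60],
    [0,0,0,0,0,0,255],
    [0,0,0,0,0,0,255],
    [0,0,0,0,0,0,255],
    [0,0,0,0,0,0,255],
    [0,0,0,0,0,0,255],
    [0,0,0,0,0,-0.01,255],
    [0,0,0,0,0,-0.03,255]
  ]
}}

```text
t: 15.9
ee_pos: [0.5533, -0.2566, 0.0426]
eef_rot: [-0.001, 0.992, 0.001, 0.124]
contact_force: [-0.5, -0.6, -0.4]
grip_width: 0.0406
grip_force: 60.6
```

```bash
python3 - <<'E'
from h import *
to([.49,-.15,.2],1.57);print(monitor.get_obs()["grip_force"])
E
```

```text
t 15.9 pos [ 0.5533 -0.2566  0.0426] row [0.001 0.249 0.002] [ 0.0225  0.1068 -0.168 ] F [-0.5 -0.6 -0.4] w 0.0406
60.58835506439209
```

Request:
{"fn": "apply_moves", "kwargs": {
  "increments": [
    [0,0,0,0,0,-0.03,255],
    [0,0,0,0,0.0,-0.07,255],
    [0,0.08,0,0.005,0.01,-0.11,255],
    [0,0.16,0,0.012,0.03,-0.14,255],
    [0,0.249,0,0.018,0.05,-0.16,255],
    [0,0.249,0,0.022,0.07,-0.168,255],
    [0,0.249,0,0.022,0.09,-0.168,255],
    [0,0.249,0,0.022,0.107,-0.168,255]
  ]
}}

```text
t: 16.7
ee_pos: [0.491, -0.1492, 0.2012]
eef_rot: [-0.001, 1.0, -0.001, 0.002]
contact_force: [-0.6, -0.6, 0.1]
grip_width: 0.0408
grip_force: 60.6
```

Request:
{"fn": "apply_moves", "kwargs": {
  "increments": [
    [0,0,0,0,0.04,0,255],
    [0,0,0,0,0.08,0,255],
    [0,0,0,0.003,0.12,0,255],
    [0,0,0,0.006,0.16,0,255],
    [0,0,0,0.009,0.2,0,255],
    [0,0,0,0.011,0.24,0,255],
    [0,0,0,0.011,0.28,0,255],
    [0,0,0,0.011,0.31,0,255]
  ]
}}

```text
t: 17.5
ee_pos: [0.479, 0.1621, 0.2002]
eef_rot: [-0.001, 1.0, 0.0, 0.001]
contact_force: [0.3, -1.1, -0.2]
grip_width: 0.0411
grip_force: 60.6
```

```bash
python3 - <<'E'
from h import *
to([.478,.19,.065],1.57);print(monitor.get_obs()["grip_force"])
E
```

```text
t 17.5 pos [0.479  0.1621 0.2002] row [0.    0.002 0.003] [0.0011 0.0279 0.1352] F [ 0.3 -1.1 -0.2] w 0.0411
60.63782572746277
```

Request:
{"fn": "apply_moves", "kwargs": {
  "increments": [
    [0,0,0,0.001,0.02,0,255],
    [0,0,0,0.001,0.028,0.01,255],
    [0,0,0,0.001,0.028,0.04,255],
    [0,0,0,0.001,0.028,0.08,255],
    [0,0,0,0.001,0.028,0.11,255],
    [0,0,0,0.001,0.028,0.13,255],
    [0,0,0,0.001,0.028,0.135,255],
    [0,0,0,0.001,0.028,0.135,255]
  ]
}}

```text
t: 18.3
ee_pos: [0.4781, 0.1873, 0.0639]
eef_rot: [-0.0, 1.0, -0.0, -0.0]
contact_force: [0.1, 0.6, 0.1]
grip_width: 0.0412
grip_force: 60.7
```

Request:
{"fn": "apply_moves", "kwargs": {
  "increments": [
    [0,0,0,0,0,0,85],
    [0,0,0,0,0,0,85],
    [0,0,0,0,0,0,85],
    [0,0,0,0,0,0,85],
    [0,0,0,0,0,-0.03,85],
    [0,0,0,0,0,-0.07,85],
    [0,0,0.1,0,-0.03,-0.11,85],
    [0,0,0.2,0,-0.07,-0.13,85]
  ]
}}

```text
t: 19.1
ee_pos: [0.4802, 0.1181, 0.1991]
eef_rot: [0.1, 0.995, 0.0, 0.004]
contact_force: [0.1, -0.4, 1.3]
grip_width: 0.0568
grip_force: 0.0
```

```bash
python3 - <<'E'
from h import *
to([.43,-.02,.15],0)
im,c=cam("wrist","w6.png")
E
```

```text
t 19.1 pos [0.4802 0.1181 0.1991] row [0.007 0.005 1.371] [ 0.0222 -0.1454  0.0486] F [ 0.1 -0.4  1.3] w 0.0568
```

View pics/w6.png

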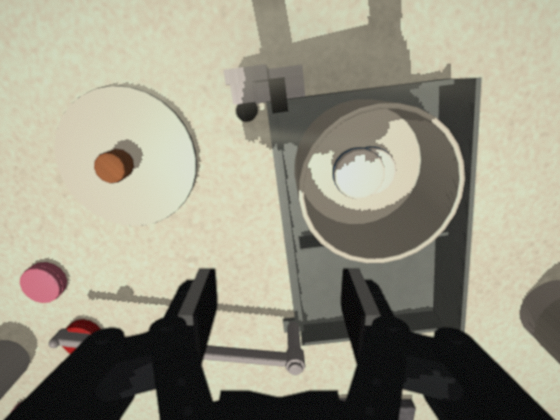

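Tub holds both tabs (overlapping at (365,172)); the lid lies flat at (125,155). Return to the lid with the same pose as at release.

Request:
{"fn": "apply_moves", "kwargs": {
  "increments": [
    [0,0,0.14,0.003,-0.02,0,40],
    [0,0,0.28,0.006,-0.045,0,0],
    [0,0,0.42,0.01,-0.07,0.01,0],
    [0,0,0.56,0.014,-0.09,0.02,0],
    [0,0,0.7,0.018,-0.11,0.03,0],
    [0,0,0.84,0.022,-0.13,0.04,0],
    [0,0,0.98,0.022,-0.146,0.048,0],
    [0,0,1.12,0.022,-0.146,0.048,0]
  ]
}}

```text
t: 19.95
ee_pos: [0.4272, -0.022, 0.1456]
eef_rot: [0.616, 0.788, -0.0, -0.0]
contact_force: [-0.1, 0.2, 1.1]
grip_width: 0.0852
grip_force: 0.0
```

Request:
{"fn": "apply_moves", "kwargs": {
  "increments": [
    [0,0,0.14,0,0,0,0],
    [0,0,0.248,0,0,0,0],
    [0,0,0.248,0,0,0.01,0],
    [0,0,0.248,0,0,0.02,0],
    [0,0,0.248,0,0,0.03,0],
    [0,0,0.248,0,0,0.04,0],
    [0,0,0.248,0,0,0.045,0],
    [0,0,0.248,0,0,0.045,0]
  ]
}}

```text
t: 20.75
ee_pos: [0.4276, -0.0207, 0.1005]
eef_rot: [0.706, 0.709, -0.0, -0.001]
contact_force: [-0.2, -0.8, 0.8]
grip_width: 0.0855
grip_force: 0.0
```

```bash
python3 - <<'E'
from h import *
to([.431,-.0207,.0305],-.006)
im,c=cam("wrist");hsv=cv2.cvtColor(im,cv2.COLOR_RGB2HSV)
m=((hsv[...,0]<15)&(hsv[...,1]>130)).astype(np.uint8)
n,l,s,ct=cv2.connectedComponentsWithStats(m)
for i in range(1,n):
    if s[i][4]>200: print(s[i],ct[i],onz(c,ct[i],.041))
print(proj(c,(.431,-.0207,.041)))
E
```

```text
t 20.75 pos [ 0.4276 -0.0207  0.1005] row [-0.001 -0.001  0.01 ] [-0.0001  0.0035  0.07  ] F [-0.2 -0.8  0.8] w 0.0855
[ 264  207   43   48 1649] [284.74772589 230.89144936] [ 0.43143465 -0.01742307  0.041     ]
[480 331  45  26 483] [502.68530021 341.37888199] [ 0.58328867 -0.09953393  0.041     ]
[283.96897151 235.88658374]
```

Request:
{"fn": "apply_moves", "kwargs": {
  "increments": [
    [0,0,0.005,0,0.0035,0.005,0],
    [0,0,0.008,0,0.0035,0.02,0],
    [0,0,0.008,0,0.0035,0.04,0],
    [0,0,0.008,0,0.0035,0.055,0],
    [0,0,0.008,0,0.0035,0.065,0],
    [0,0,0.008,0,0.0035,0.069,0],
    [0,0,0.008,0,0.0035,0.069,0],
    [0,0,0.008,0,0.0035,0.069,100]
  ]
}}

```text
t: 21.6
ee_pos: [0.4325, -0.0211, 0.0333]
eef_rot: [0.708, 0.706, 0.001, 0.001]
contact_force: [0.3, -0.3, -1.3]
grip_width: 0.0733
grip_force: 0.0
```

Request:
{"fn": "apply_moves", "kwargs": {
  "increments": [
    [0,0,0,0,0,0,255],
    [0,0,0,0,0,0,255],
    [0,0,0,0,0,0,255],
    [0,0,0,0,0,0,255],
    [0,0,0,0,0,0,255],
    [0,0,0,0,0,0,255],
    [0,0,0,0,0,0,255],
    [0,0,0,0,0,-0.02,255]
  ]
}}

```text
t: 22.4
ee_pos: [0.4296, -0.0202, 0.0507]
eef_rot: [0.709, 0.706, -0.001, -0.002]
contact_force: [-0.6, 0.9, -1.8]
grip_width: 0.026
grip_force: 59.3
```

```bash
python3 - <<'E'
from h import *
to([.4835,.1928,.165],-.006);print(monitor.get_obs()["grip_force"])
E
```

```text
t 22.4 pos [ 0.4296 -0.0202  0.0507] row [-0.005 -0.002  0.002] [ 0.2135  0.0525 -0.1142] F [-0.6  0.9 -1.8] w 0.026
59.27383303642273
```

Request:
{"fn": "apply_moves", "kwargs": {
  "increments": [
    [0,0,0,0,0,-0.02,255],
    [0,0,0,0,0,-0.05,255],
    [0,0,0,0,0,-0.08,255],
    [0,0,0,0.01,0.002,-0.105,255],
    [0,0,0,0.03,0.007,-0.115,255],
    [0,0,0,0.06,0.015,-0.115,255],
    [0,0,0,0.09,0.022,-0.115,255],
    [0,0,0,0.12,0.03,-0.115,255]
  ]
}}

```text
t: 23.2
ee_pos: [0.4618, 0.1001, 0.1671]
eef_rot: [0.709, 0.706, 0.0, 0.0]
contact_force: [0.1, -0.7, -1.5]
grip_width: 0.026
grip_force: 59.3
```

Request:
{"fn": "apply_moves", "kwargs": {
  "increments": [
    [0,0,0,0.02,0.005,0,255],
    [0,0,0,0.045,0.011,0,255],
    [0,0,0,0.07,0.017,0,255],
    [0,0,0,0.085,0.021,0,255],
    [0,0,0,0.0935,0.0225,0,255],
    [0,0,0,0.0935,0.0225,0.01,255],
    [0,0,0,0.0935,0.0225,0.025,255],
    [0,0,0,0.0935,0.0225,0.025,255]
  ]
}}

```text
t: 24.0
ee_pos: [0.4828, 0.1912, 0.1392]
eef_rot: [0.709, 0.705, -0.002, -0.001]
contact_force: [-0.9, -0.9, -1.2]
grip_width: 0.0259
grip_force: 59.3
```

```bash
python3 - <<'E'
from h import *
to([.4835,.1928,.1076],-.006);print(monitor.get_obs()["grip_force"])
im,c=cam("wrist","w7.png")
o=cv2.imread("pics/w2.png")
im,c=cam("scene");cv2.imwrite("pics/s7.png",np.hstack([cv2.resize(im[100:240,250:390],None,fx=2.86,fy=2.86)[:400,:400,::-1],cv2.resize(cv2.imread("pics/w7.png"),(400,300))[:300].copy() if 0 else cv2.copyMakeBorder(cv2.resize(cv2.imread("pics/w7.png"),(400,300)),0,100,0,0,cv2.BORDER_CONSTANT)]))
E
```

```text
t 24.0 pos [0.4828 0.1912 0.1392] row [-0.005  0.001  0.001] [0.0016 0.0009 0.0316] F [-0.9 -0.9 -1.2] w 0.0259
59.32672083377838
```

View pics/s7.png

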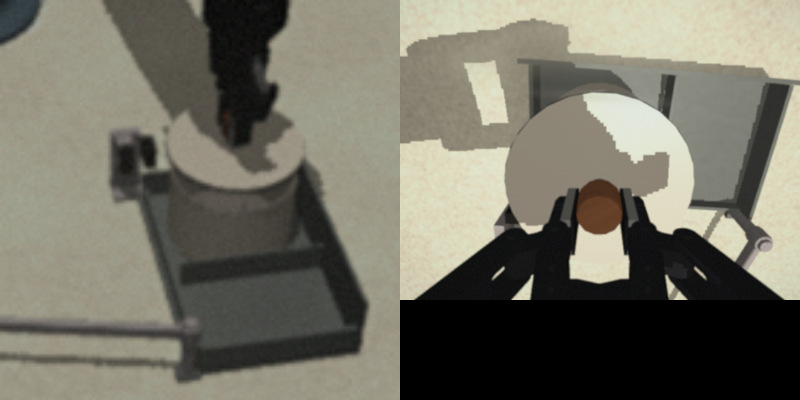

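Lid level over the tub. Lower onto the rim.

Request:
{"fn": "apply_moves", "kwargs": {
  "increments": [
    [0,0,0,0.0015,0.001,0.008,255],
    [0,0,0,0.0015,0.001,0.014,255],
    [0,0,0,0.0015,0.001,0.019,255],
    [0,0,0,0.0015,0.001,0.023,255],
    [0,0,0,0.0015,0.001,0.026,255],
    [0,0,0,0.0015,0.001,0.029,255],
    [0,0,0,0.0015,0.001,0.031,255],
    [0,0,0,0.0015,0.001,0.031,255]
  ]
}}

```text
t: 24.9
ee_pos: [0.486, 0.1939, 0.1114]
eef_rot: [0.709, 0.706, 0.0, 0.0]
contact_force: [-0.6, 0.7, -1.1]
grip_width: 0.0263
grip_force: 59.3
```

Request:
{"fn": "apply_moves", "kwargs": {
  "increments": [
    [0,0,0,0,0,0.001,255],
    [0,0,0,0,0,0.001,255],
    [0,0,0,0,0,0.002,255],
    [0,0,0,0,0,0.002,255],
    [0,0,0,0,0,0.003,255],
    [0,0,0,0,0,0.003,255],
    [0,0,0,0,0,0.003,255],
    [0,0,0,0,0,0.003,255]
  ]
}}

```text
t: 25.7
ee_pos: [0.4864, 0.1939, 0.1103]
eef_rot: [0.708, 0.706, 0.0, 0.0]
contact_force: [-5.8, -0.6, 10.0]
grip_width: 0.0259
grip_force: 60.6
```

```bash
python3 - <<'E'
from h import *
to([.4835,.1928,.1076],-.006)
for i in range(4): cam("side"); to([.4835,.1928,.1076],-.006)
E
```

```text
t 25.7 pos [0.4864 0.1939 0.1103] row [0.001 0.    0.002] [-0.0011 -0.0029  0.0027] F [-5.8 -0.6 10. ] w 0.0259
t 25.75 pos [0.4864 0.1939 0.1103] row [0.001 0.    0.002] [-0.0011 -0.0029  0.0026] F [-6.4 -1.2 10.4] w 0.0261
t 25.8 pos [0.4864 0.1939 0.1103] row [0.001 0.    0.002] [-0.0011 -0.0029  0.0027] F [-5.9 -2.  10.5] w 0.0262
t 25.85 pos [0.4864 0.1939 0.1103] row [0.001 0.    0.002] [-0.0011 -0.0029  0.0027] F [-5.6 -1.1 10.5] w 0.0263
t 25.9 pos [0.4864 0.1939 0.1103] row [0.001 0.    0.002] [-0.0011 -0.0029  0.0027] F [-5.4 -2.2 11.7] w 0.026
```

Request:
{"fn": "apply_moves", "kwargs": {
  "increments": [
    [0,0,0,0,0,0,0],
    [0,0,0,0,0,0,0],
    [0,0,0,0,0,0,0],
    [0,0,0,0,0,0,0],
    [0,0,0,0,0,-0.02,0],
    [0,0,0,0,0,-0.06,0],
    [0,0,0,0,0,-0.1,0],
    [0,0,0,-0.03,0,-0.14,0]
  ]
}}

```text
t: 26.7
ee_pos: [0.4855, 0.1652, 0.2501]
eef_rot: [0.707, 0.707, 0.001, 0.0]
contact_force: [1.0, -0.4, -0.0]
grip_width: 0.0851
grip_force: 0.0
```

Request:
{"fn": "apply_moves", "kwargs": {
  "increments": [
    [0,0,0,-0.03,0,0,0],
    [0,0,0,-0.05,0.01,0,0],
    [0,0,0,-0.1,0.03,0,0],
    [0,0,0,-0.15,0.05,0,0],
    [0,0,0,-0.2,0.06,0,0],
    [0,0,0,-0.25,0.07,0,0],
    [0,0,0,-0.3,0.08,0,0],
    [0,0,0,-0.34,0.09,0,0]
  ]
}}

```text
t: 27.5
ee_pos: [0.5741, -0.1769, 0.2486]
eef_rot: [0.709, 0.706, 0.0, 0.0]
contact_force: [0.9, 0.6, -0.3]
grip_width: 0.0851
grip_force: 0.0
```

```bash
python3 - <<'E'
from h import *
to([.625,-.335,.2],0)
a,_=cam("scene");b,_=cam("side")
f=lambda i:cv2.resize(i,None,fx=5,fy=5,interpolation=cv2.INTER_CUBIC)
for n,i,(cx,cy) in(("scene",a,(332,165)),("side",b,(225,190))): 
    hsv=cv2.cvtColor(i,cv2.COLOR_RGB2HSV);print(n)
cv2.imwrite("pics/s8.png",np.vstack([np.hstack([f(a[135:195,290:370]),f(b[160:220,185:265])]),np.hstack([cv2.resize(a[120:290,90:250],(400,300)),cv2.resize(b[280:420,190:390],(400,300))])])[:,:,::-1])
E
```

```text
t 27.5 pos [ 0.5741 -0.1769  0.2486] row [ 0.001 -0.    -0.004] [-0.1579  0.0515  0.0486] F [ 0.9  0.6 -0.3] w 0.0851
scene
side
```

View pics/s8.png

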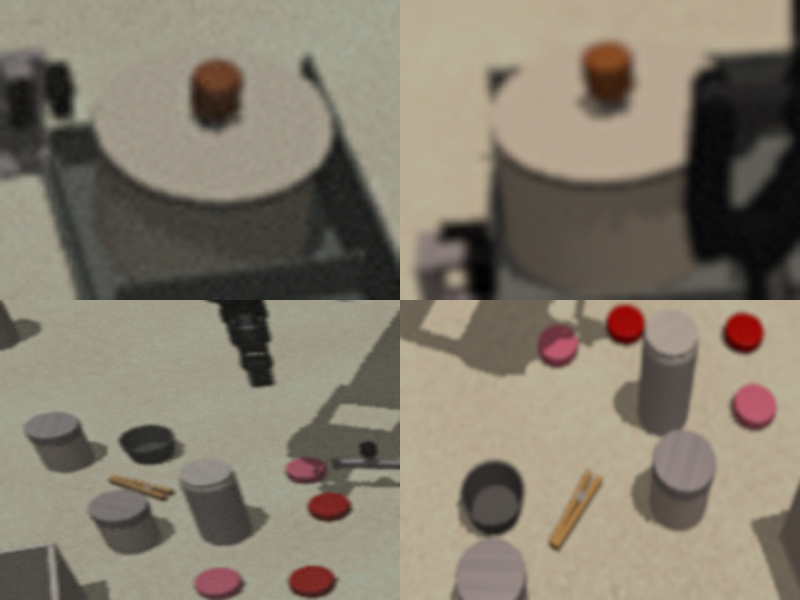

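Lid seated level all round; no white tabs remain; jars, can, cup and peg unmoved. Now jar at (0.625,-0.335), yaw 0.6 to keep the camera off the can.

Request:
{"fn": "apply_moves", "kwargs": {
  "increments": [
    [0,0,-0.14,-0.04,0.013,0,0],
    [0,0,-0.28,-0.085,0.028,0,0],
    [0,0,-0.42,-0.13,0.042,0,0],
    [0,0,-0.56,-0.158,0.0515,0.02,0],
    [0,0,-0.604,-0.158,0.0515,0.06,0],
    [0,0,-0.604,-0.158,0.0515,0.09,0],
    [0,0,-0.604,-0.158,0.0515,0.1,0],
    [0,0,-0.604,-0.158,0.0515,0.1,0]
  ]
}}

```text
t: 28.4
ee_pos: [0.6243, -0.3317, 0.1467]
eef_rot: [0.466, 0.885, 0.001, -0.002]
contact_force: [-0.1, 0.1, -0.5]
grip_width: 0.0854
grip_force: 0.0
```

```bash
python3 - <<'E'
from h import *
def knob(n,lo,hi):
    im,c=cam(n);hsv=cv2.cvtColor(im,cv2.COLOR_RGB2HSV)
    m=((hsv[...,0]<15)&(hsv[...,1]>110)).astype(np.uint8)
    k=np.zeros_like(m);k[lo[1]:hi[1],lo[0]:hi[0]]=1;M=cv2.moments(m*k);return (M["m10"]/M["m00"],M["m01"]/M["m00"])
print(knob("scene",(300,130),(370,180)),knob("side",(200,150),(250,190)))
for n,f,lo,hi in(("scene","scene0",(300,130),(370,180)),("side","side0",(200,150),(250,190))):
    im=cv2.imread(f"pics/{f}.png");hsv=cv2.cvtColor(im,cv2.COLOR_BGR2HSV);m=((hsv[...,0]<15)&(hsv[...,1]>110)).astype(np.uint8)[lo[1]:hi[1],lo[0]:hi[0]];M=cv2.moments(m);print(n,M["m10"]/M["m00"]+lo[0],M["m01"]/M["m00"]+lo[1])
im,c=cam("wrist","w8.png");hsv=cv2.cvtColor(im,cv2.COLOR_RGB2HSV)
to([.625,-.335,.058],.6)
p=proj(c,(.625,-.335,.079));print(p)
g=cv2.GaussianBlur(cv2.cvtColor(im,cv2.COLOR_RGB2GRAY),(5,5),1)
for q in((.625+.04,-.335,.079),(.625,-.335,.079)):print(hsv[int(proj(c,q)[1]),int(proj(c,q)[0])])
C=cv2.HoughCircles(g,cv2.HOUGH_GRADIENT,1.5,30,param1=80,param2=25,minRadius=40,maxRadius=110)
if C is not None:
    for x in C[0][:6]:print(x,onz(c,x[:2],.079))
E
```

```text
(332.7590361445783, 152.34939759036143) (225.30769230769232, 176.96153846153845)
scene 331.71794871794873 151.16666666666666
side 224.3 174.3111111111111
t 28.55 pos [ 0.6263 -0.3334  0.1515] row [0.002 0.004 0.   ] [-0.0002 -0.0022  0.0935] F [ 0.2 -0.6  0.6] w 0.0856
[275.63093789 229.16173793]
[ 29  33 183]
[ 13  23 178]
[92.25 38.25 52.3 ] [ 0.48024478 -0.29894872  0.079     ]
[206.25 221.25 107.5 ] [ 0.58557026 -0.35544179  0.079     ]
[269.25 228.75  41.8 ] [ 0.62147066 -0.33707282  0.079     ]
[390.75 131.25  55.9 ] [ 0.6456299  -0.24593036  0.079     ]
[350.25     374.25     100.899994] [ 0.73918143 -0.40164705  0.079     ]
[312.75 350.25  79.45] [ 0.7019458  -0.39928786  0.079     ]
```

Request:
{"fn": "apply_moves", "kwargs": {
  "increments": [
    [0,0,0,0,-0.003,0.01,0],
    [0,0,0,0,-0.005,0.03,0],
    [0,0,0,0,-0.005,0.05,0],
    [0,0,0,0,-0.005,0.07,0],
    [0,0,0,0,-0.005,0.083,0],
    [0,0,0,0,-0.005,0.09,0],
    [0,0,0,0,-0.005,0.092,0],
    [0,0,0,0,-0.005,0.092,20]
  ]
}}

```text
t: 29.35
ee_pos: [0.6214, -0.336, 0.0575]
eef_rot: [0.467, 0.885, 0.0, 0.001]
contact_force: [-0.0, 0.3, -0.7]
grip_width: 0.0784
grip_force: 0.0
```

Request:
{"fn": "apply_moves", "kwargs": {
  "increments": [
    [0,0,0,0,0,0,255],
    [0,0,0,0,0,0,255],
    [0,0,0,0,0,0,255],
    [0,0,0,0,0,0,255],
    [0,0,0,0,0,0,255],
    [0,0,0,0,0,0,255],
    [0,0,0,0,0,-0.01,255],
    [0,0,0,0,0,-0.03,255]
  ]
}}

```text
t: 30.15
ee_pos: [0.619, -0.3342, 0.0844]
eef_rot: [0.467, 0.884, 0.001, -0.003]
contact_force: [0.1, 0.5, -3.2]
grip_width: 0.0542
grip_force: 63.7
```

```bash
python3 - <<'E'
from h import *
to([.60,.0,.22],-.075);print(monitor.get_obs()["grip_force"])
E
```

```text
t 30.15 pos [ 0.619  -0.3342  0.0844] row [-0.003 -0.005  0.675] [ 0.2874  0.1728 -0.1341] F [ 0.1  0.5 -3.2] w 0.0542
63.707778453826904
```

Request:
{"fn": "apply_moves", "kwargs": {
  "increments": [
    [0,0,0,0,0,-0.03,255],
    [0,0,0,0,0,-0.07,255],
    [0,0,0,0,0,-0.11,255],
    [0,0,0,0,0,-0.134,255],
    [0,0,0.08,0.02,0.012,-0.134,255],
    [0,0,0.16,0.05,0.03,-0.134,255],
    [0,0,0.24,0.08,0.048,-0.134,255],
    [0,0,0.32,0.11,0.066,-0.134,255]
  ]
}}

```text
t: 30.95
ee_pos: [0.6126, -0.2063, 0.2216]
eef_rot: [0.603, 0.798, 0.0, 0.0]
contact_force: [1.3, 0.4, -2.9]
grip_width: 0.0546
grip_force: 63.7
```

```bash
python3 - <<'E'
from h import *
to([.605,.10,.22],-.075);print(monitor.get_obs()["grip_force"])
E
```

```text
t 30.95 pos [ 0.6126 -0.2063  0.2216] row [ 0.001 -0.     0.351] [0.2968 0.0762 0.0016] F [ 1.3  0.4 -2.9] w 0.0546
63.67637872695923
```

Request:
{"fn": "apply_moves", "kwargs": {
  "increments": [
    [0,0,0.05,0.035,0.009,0,255],
    [0,0,0.1,0.075,0.019,0,255],
    [0,0,0.15,0.115,0.03,0,255],
    [0,0,0.2,0.155,0.04,0,255],
    [0,0,0.25,0.195,0.05,0,255],
    [0,0,0.3,0.235,0.06,0,255],
    [0,0,0.35,0.27,0.069,0,255],
    [0,0,0.35,0.297,0.076,0,255]
  ]
}}

```text
t: 31.75
ee_pos: [0.6035, 0.101, 0.2217]
eef_rot: [0.731, 0.682, 0.001, 0.0]
contact_force: [0.5, 0.2, -2.4]
grip_width: 0.054
grip_force: 63.6
```

```bash
python3 - <<'E'
from h import *
im,c=cam("wrist","w9.png")
to([.617,.224,.066],-.075);print(monitor.get_obs()["grip_force"])
E
```

```text
t 31.8 pos [0.6031 0.1045 0.2217] row [ 0.001 -0.003  0.009] [0.1197 0.0059 0.1561] F [-1.   2.2 -1.9] w 0.054
63.60809683799744
```

Request:
{"fn": "apply_moves", "kwargs": {
  "increments": [
    [0,0,0.009,0.04,0.002,0,255],
    [0,0,0.009,0.08,0.004,0,255],
    [0,0,0.009,0.11,0.006,0,255],
    [0,0,0.009,0.12,0.006,0.02,255],
    [0,0,0.009,0.12,0.006,0.06,255],
    [0,0,0.009,0.12,0.006,0.1,255],
    [0,0,0.009,0.12,0.006,0.13,255],
    [0,0,0.009,0.12,0.006,0.145,255]
  ]
}}

```text
t: 32.6
ee_pos: [0.6165, 0.2175, 0.0728]
eef_rot: [0.734, 0.679, -0.002, -0.001]
contact_force: [-1.3, 0.5, -3.1]
grip_width: 0.0544
grip_force: 64.0
```

Request:
{"fn": "apply_moves", "kwargs": {
  "increments": [
    [0,0,0,0,0,0.005,255],
    [0,0,0,0,0,0.008,255],
    [0,0,0,0,0,0.01,255],
    [0,0,0,0,0,0.011,255],
    [0,0,0,0,0,0.012,255],
    [0,0,0,0,0,0.012,255],
    [0,0,0,0,0,0.012,255],
    [0,0,0,0,0,0.012,255]
  ]
}}

```text
t: 33.4
ee_pos: [0.6192, 0.2182, 0.0645]
eef_rot: [0.734, 0.679, 0.001, 0.001]
contact_force: [-0.2, 0.8, -0.1]
grip_width: 0.0548
grip_force: 63.9
```

```bash
python3 - <<'E'
from h import *
cam("side");to([.617,.224,.0635],-.075);print(monitor.get_obs()["grip_force"])
E
```

```text
t 33.45 pos [0.6192 0.2182 0.0645] row [ 0.002 -0.001 -0.004] [ 0.0056 -0.0027  0.001 ] F [-0.5 -0.5  0.4] w 0.0541
63.92046332359314
```

Request:
{"fn": "apply_moves", "kwargs": {
  "increments": [
    [0,0,0,0,0,0,45],
    [0,0,0,0,0,0,45],
    [0,0,0,0,0,0,45],
    [0,0,0,0,0,0,45],
    [0,0,0,0,0,-0.03,45],
    [0,0,0,0,0,-0.07,45],
    [0,0,0,0,0,-0.11,45],
    [0,0,0,0,0,-0.15,45]
  ]
}}

```text
t: 34.25
ee_pos: [0.6184, 0.2179, 0.2153]
eef_rot: [0.734, 0.679, 0.0, 0.0]
contact_force: [0.4, -0.3, -0.8]
grip_width: 0.0703
grip_force: 0.0
```

```bash
python3 - <<'E'
from h import *
to([.45,-.393,.2],0)
im,c=cam("wrist","w10.png");print(proj(c,(.617,.22,.085)))
g=cv2.GaussianBlur(cv2.cvtColor(im,cv2.COLOR_RGB2GRAY),(5,5),1)
C=cv2.HoughCircles(g,cv2.HOUGH_GRADIENT,1.5,30,param1=80,param2=25,minRadius=25,maxRadius=60)
for x in C[0][:6]:print(x,onz(c,x[:2],.085))
E
```

```text
t 34.25 pos [0.6184 0.2179 0.2153] row [ 0.001  0.    -0.079] [-0.6223 -0.1196  0.0152] F [ 0.4 -0.3 -0.8] w 0.0703
[276.12306291 197.96798296]
[279.75 201.75  33.85] [0.61963932 0.21661548 0.085     ]
[147.75 234.75  54.1 ] [0.50817144 0.19652164 0.085     ]
[257.25     225.75      59.050003] [0.59966442 0.19745207 0.085     ]
[344.25     336.75      59.050003] [0.66930513 0.08049337 0.085     ]
[378.75 272.25  55.75] [0.70000119 0.14614229 0.085     ]
[195.75 134.25  55.75] [0.56079176 0.27471721 0.085     ]
```

Request:
{"fn": "apply_moves", "kwargs": {
  "increments": [
    [0,0,-0.01,-0.03,-0.006,0,0],
    [0,0,-0.02,-0.07,-0.013,0,0],
    [0,0,-0.03,-0.115,-0.022,0,0],
    [0,0,-0.04,-0.16,-0.031,0,0],
    [0,0,-0.05,-0.205,-0.039,0,0],
    [0,0,-0.06,-0.25,-0.048,0,0],
    [0,0,-0.07,-0.295,-0.057,0,0],
    [0,0,-0.079,-0.34,-0.065,0,0]
  ]
}}

```text
t: 35.1
ee_pos: [0.5262, -0.1174, 0.2138]
eef_rot: [0.707, 0.707, 0.0, 0.001]
contact_force: [0.6, -0.4, -0.2]
grip_width: 0.0855
grip_force: 0.0
```

```bash
python3 - <<'E'
from h import *
to([.45,-.393,.15],0)
E
```

```text
t 35.1 pos [ 0.5262 -0.1174  0.2138] row [0.001 0.    0.001] [-0.2755 -0.0764  0.0637] F [ 0.6 -0.4 -0.2] w 0.0855
```

Request:
{"fn": "apply_moves", "kwargs": {
  "increments": [
    [0,0,0,-0.04,-0.011,0,0],
    [0,0,0,-0.085,-0.024,0,0],
    [0,0,0,-0.13,-0.036,0,0],
    [0,0,0,-0.175,-0.049,0.01,0],
    [0,0,0,-0.22,-0.061,0.03,0],
    [0,0,0,-0.255,-0.071,0.05,0],
    [0,0,0,-0.275,-0.076,0.064,0],
    [0,0,0,-0.275,-0.076,0.064,0]
  ]
}}

```text
t: 35.9
ee_pos: [0.4491, -0.3921, 0.147]
eef_rot: [0.708, 0.706, 0.0, -0.002]
contact_force: [-0.2, 0.2, 0.5]
grip_width: 0.0855
grip_force: 0.0
```

```bash
python3 - <<'E'
from h import *
cam("side")
im,c=cam("wrist","w11.png");to([.45,-.393,.058],0);print(proj(c,(.45,-.393,.079)))
g=cv2.GaussianBlur(cv2.cvtColor(im,cv2.COLOR_RGB2GRAY),(5,5),1)
C=cv2.HoughCircles(g,cv2.HOUGH_GRADIENT,1.5,30,param1=80,param2=25,minRadius=36,maxRadius=54)
for x in C[0][:6]:print(x,onz(c,x[:2],.079))
E
```

```text
t 36.0 pos [ 0.4509 -0.3906  0.1494] row [ 0.001 -0.001 -0.001] [-0.0025 -0.001   0.0914] F [ 0.5 -0.1  0.2] w 0.0855
[278.02172939 232.50728789]
[275.25 236.25  43.95] [ 0.44822959 -0.39558121  0.079     ]
[285.75  98.25  42.75] [ 0.45445369 -0.31165848  0.079     ]
[ 53.25 390.75  44.7 ] [ 0.27545145 -0.52608323  0.079     ]
[129.75 311.25  51.45] [ 0.34672745 -0.45234366  0.079     ]
[396.75 155.25  38.1 ] [ 0.52021622 -0.34371929  0.079     ]
```

Jar B at (0.448,-0.3955).

Request:
{"fn": "apply_moves", "kwargs": {
  "increments": [
    [0,0,0,-0.003,-0.002,0.01,0],
    [0,0,0,-0.005,-0.002,0.03,0],
    [0,0,0,-0.005,-0.002,0.05,0],
    [0,0,0,-0.005,-0.002,0.07,0],
    [0,0,0,-0.005,-0.002,0.083,0],
    [0,0,0,-0.005,-0.002,0.09,0],
    [0,0,0,-0.005,-0.002,0.091,0],
    [0,0,0,-0.005,-0.002,0.091,20]
  ]
}}

```text
t: 36.8
ee_pos: [0.4496, -0.396, 0.0594]
eef_rot: [0.707, 0.707, 0.0, 0.001]
contact_force: [-0.1, -0.7, -0.6]
grip_width: 0.0789
grip_force: 0.0
```

Request:
{"fn": "apply_moves", "kwargs": {
  "increments": [
    [0,0,0,0,0,0,255],
    [0,0,0,0,0,0,255],
    [0,0,0,0,0,0,255],
    [0,0,0,0,0,0,255],
    [0,0,0,0,0,0,255],
    [0,0,0,0,0,0,255],
    [0,0,0,0,0,-0.01,255],
    [0,0,0,0,0,-0.03,255]
  ]
}}

```text
t: 37.6
ee_pos: [0.448, -0.3944, 0.0873]
eef_rot: [0.707, 0.707, 0.001, -0.002]
contact_force: [-0.2, 0.6, -0.6]
grip_width: 0.0539
grip_force: 63.6
```

```bash
python3 - <<'E'
from h import *
to([.52,-.10,.24],-.075);print(monitor.get_obs()["grip_force"])
E
```

```text
t 37.6 pos [ 0.448  -0.3944  0.0873] row [-0.002 -0.004  0.075] [ 0.2949  0.0717 -0.1518] F [-0.2  0.6 -0.6] w 0.0539
63.61289620399475
```

Request:
{"fn": "apply_moves", "kwargs": {
  "increments": [
    [0,0,0,0,0,-0.03,255],
    [0,0,0,0,0,-0.07,255],
    [0,0,0.02,0.02,0.005,-0.11,255],
    [0,0,0.03,0.06,0.015,-0.135,255],
    [0,0,0.045,0.1,0.025,-0.135,255],
    [0,0,0.06,0.14,0.035,-0.135,255],
    [0,0,0.075,0.18,0.044,-0.135,255],
    [0,0,0.075,0.22,0.053,-0.135,255]
  ]
}}

```text
t: 38.4
ee_pos: [0.5018, -0.174, 0.2239]
eef_rot: [0.733, 0.68, 0.001, 0.0]
contact_force: [1.0, -0.4, -1.5]
grip_width: 0.0542
grip_force: 63.7
```

```bash
python3 - <<'E'
from h import *
cam("side");to([.606,.12,.22],-.075);print(monitor.get_obs()["grip_force"])
E
```

```text
t 38.45 pos [ 0.5025 -0.1686  0.2236] row [ 0.001 -0.005  0.004] [0.2952 0.0827 0.0051] F [ 1.3  5.  -3. ] w 0.0541
63.66690516471863
```

Request:
{"fn": "apply_moves", "kwargs": {
  "increments": [
    [0,0,0,0.035,0.01,0,255],
    [0,0,0,0.075,0.021,0,255],
    [0,0,0,0.115,0.032,0,255],
    [0,0,0,0.155,0.043,0,255],
    [0,0,0,0.195,0.055,0,255],
    [0,0,0,0.235,0.066,0,255],
    [0,0,0,0.27,0.076,0,255],
    [0,0,0,0.295,0.083,0,255]
  ]
}}

```text
t: 39.25
ee_pos: [0.6069, 0.1145, 0.2238]
eef_rot: [0.733, 0.681, 0.0, 0.0]
contact_force: [0.2, 0.0, -2.7]
grip_width: 0.0543
grip_force: 63.8
```

```bash
python3 - <<'E'
from h import *
cam("side");cam("side");to([.610,.150,.075],-.075);print(monitor.get_obs()["grip_force"])
E
```

```text
t 39.35 pos [0.6069 0.115  0.2237] row [ 0.001 -0.001  0.004] [0.0349 0.0005 0.1487] F [-0.6 -1.  -2.1] w 0.0545
63.8927686214447
```

Request:
{"fn": "apply_moves", "kwargs": {
  "increments": [
    [0,0,0,0.02,0,0,255],
    [0,0,0,0.035,0,0.01,255],
    [0,0,0,0.035,0,0.04,255],
    [0,0,0,0.035,0,0.07,255],
    [0,0,0,0.035,0,0.09,255],
    [0,0,0,0.035,0,0.095,255],
    [0,0,0,0.035,0,0.095,255],
    [0,0,0,0.035,0,0.095,255]
  ]
}}

```text
t: 40.15
ee_pos: [0.6104, 0.1469, 0.1301]
eef_rot: [0.733, 0.68, 0.001, 0.001]
contact_force: [0.1, -0.2, -1.3]
grip_width: 0.0548
grip_force: 63.9
```

```bash
python3 - <<'E'
from h import *
cam("side");to([.610,.150,.065],-.075)
im,c=cam("wrist","w12.png");g=cv2.GaussianBlur(cv2.cvtColor(im,cv2.COLOR_RGB2GRAY),(5,5),1)
print(proj(c,(.6195,.217,.085)))
C=cv2.HoughCircles(g,cv2.HOUGH_GRADIENT,1.5,30,param1=80,param2=25,minRadius=36,maxRadius=75)
for x in C[0][:6]:print(x,onz(c,x[:2],.085))
E
```

```text
t 40.2 pos [0.6106 0.147  0.1306] row [ 0.004 -0.    -0.   ] [ 0.0029 -0.0011  0.0656] F [ 0.1  1.2 -2.5] w 0.0545
[284.96293005 117.76558213]
[285.75 122.25  54.15] [0.61974559 0.21477507 0.085     ]
[276.75 309.75  67.5 ] [0.606787   0.10414082 0.085     ]
[276.75 249.75  47.55] [0.60985149 0.14444121 0.085     ]
[288.75  92.25  65.85] [0.62219013 0.22904301 0.085     ]
[ 86.25 213.75  69.15] [0.5064537 0.1741564 0.085    ]
[ 86.25 117.75  74.1 ] [0.5194673  0.22485567 0.085     ]
```

Request:
{"fn": "apply_moves", "kwargs": {
  "increments": [
    [0,0,0,0.004,0,0.01,255],
    [0,0,0,0.004,0,0.03,255],
    [0,0,0,0.004,0,0.045,255],
    [0,0,0,0.004,0,0.055,255],
    [0,0,0,0.004,0,0.061,255],
    [0,0,0,0.004,0,0.064,255],
    [0,0,0,0.004,0,0.066,255],
    [0,0,0,0.004,0,0.066,255]
  ]
}}

```text
t: 41.05
ee_pos: [0.6096, 0.1514, 0.0662]
eef_rot: [0.733, 0.68, -0.001, -0.001]
contact_force: [-13.3, -0.3, 19.2]
grip_width: 0.0544
grip_force: 65.7
```

```bash
python3 - <<'E'
from h import *
cam("side");cam("side");to([.610,.150,.065],-.075)
E
```

```text
t 41.15 pos [0.6096 0.1514 0.0662] row [-0.002  0.     0.   ] [-0.0014  0.0005  0.0012] F [-13.1  -1.4  18.1] w 0.0543
```

Request:
{"fn": "apply_moves", "kwargs": {
  "increments": [
    [0,0,0,0,0,-0.001,255],
    [0,0,0,0,0,-0.0015,255],
    [0,0,0,0,0,-0.0015,45],
    [0,0,0,0,0,-0.0015,45],
    [0,0,0,0,0,-0.0015,45],
    [0,0,0,0,0,-0.0015,45],
    [0,0,0,0,0,-0.03,45],
    [0,0,0,0,0,-0.07,45]
  ]
}}

```text
t: 41.95
ee_pos: [0.6078, 0.1508, 0.1306]
eef_rot: [0.733, 0.68, -0.002, -0.002]
contact_force: [0.4, 0.9, -0.0]
grip_width: 0.0707
grip_force: 0.0
```

Request:
{"fn": "apply_moves", "kwargs": {
  "increments": [
    [0,0,0,0,0,-0.04,45],
    [0,0,0,0,0,-0.08,45],
    [0,0,0,-0.01,0,-0.08,45],
    [0,0,0,-0.03,0,-0.08,45],
    [0,0,0,-0.05,0,-0.08,255],
    [0,0,0,-0.08,0,-0.08,255],
    [0,0,0,-0.11,0,-0.08,255],
    [0,0,0,-0.12,0,-0.08,255]
  ]
}}

```text
t: 42.75
ee_pos: [0.6004, 0.0291, 0.2121]
eef_rot: [0.734, 0.679, -0.0, 0.0]
contact_force: [-0.9, 0.1, 0.3]
grip_width: 0.012
grip_force: 0.0
```

```bash
python3 - <<'E'
from h import *
cam("side")
im,c=cam("wrist","w13.png");to([.6,.1,.2],-.075);g=cv2.GaussianBlur(cv2.cvtColor(im,cv2.COLOR_RGB2GRAY),(5,5),1)
C=cv2.HoughCircles(g,cv2.HOUGH_GRADIENT,1.5,20,param1=80,param2=22,minRadius=28,maxRadius=45)
for x in C[0][:8]:print(x,onz(c,x[:2],.085))
# red-less black knob
print("pred barknob",proj(c,(.5893,-.085,.098)),"hinge",proj(c,(.6511,.1019,.072)))
hsv=cv2.cvtColor(im,cv2.COLOR_RGB2HSV)
m=(hsv[...,2]<45).astype(np.uint8);n,l,s,ct=cv2.connectedComponentsWithStats(m)
for i in range(1,n):
    if s[i][4]>100: print(s[i],ct[i],onz(c,ct[i],.094)[:2])
E
```

```text
t 42.85 pos [0.6006 0.0303 0.2122] row [ 0.    -0.    -0.002] [ 0.0694 -0.006   0.0122] F [-0.4 -0.3 -0.3] w 0.0002
[281.25  35.25  44.05] [0.61180218 0.14749669 0.085     ]
[348.75 296.25  30.4 ] [ 0.65541566 -0.06281859  0.085     ]
[284.25 285.75  28.9 ] [ 0.59985683 -0.04781859  0.085     ]
[302.25 125.25  34.15] [0.62272946 0.08622633 0.085     ]
[362.25 350.25  31.75] [ 0.6676223  -0.12283444  0.085     ]
[414.75 351.75  34.  ] [ 0.71706714 -0.12890034  0.085     ]
[194.25 347.25  28.6 ] [ 0.51164276 -0.10721996  0.085     ]
pred barknob [275.38860656 331.78399434] hinge [337.43566021  99.58530535]
[  0  78  46  16 658] [21.53647416 85.88449848] [0.4291687  0.12984556]
[ 19 108  36  21 587] [ 36.11754685 117.70357751] [0.43318382 0.10780595]
[   27   264   505   156 34780] [278.91244968 372.97165037] [ 0.58855208 -0.13479265]
```

Both jars are in. Now the bar: approach the knob's outer side with closed fingers, turning tool x onto the push direction.

```bash
python3 - <<'E'
from h import *
to([.630,-.102,.15],1.245)
E
```

```text
t 42.85 pos [0.6006 0.0303 0.2122] row [ 0.    -0.    -1.322] [-0.1297  0.0395  0.0622] F [-0.4 -0.3 -0.3] w 0.0002
```

Request:
{"fn": "apply_moves", "kwargs": {
  "increments": [
    [0,0,-0.14,-0.02,0.006,0,255],
    [0,0,-0.28,-0.04,0.012,0,255],
    [0,0,-0.42,-0.06,0.018,0,255],
    [0,0,-0.56,-0.08,0.024,0,255],
    [0,0,-0.7,-0.1,0.03,0.01,255],
    [0,0,-0.84,-0.12,0.036,0.02,255],
    [0,0,-0.98,-0.13,0.04,0.03,255],
    [0,0,-1.12,-0.13,0.04,0.03,255]
  ]
}}

```text
t: 43.65
ee_pos: [0.6305, -0.1011, 0.1805]
eef_rot: [0.257, 0.966, 0.0, -0.001]
contact_force: [-0.5, -0.3, 0.2]
grip_width: 0.0002
grip_force: 0.0
```

Request:
{"fn": "apply_moves", "kwargs": {
  "increments": [
    [0,0,-0.1,0,0,0.01,255],
    [0,0,-0.2,0,0,0.02,255],
    [0,0,-0.2,0,0,0.03,255],
    [0,0,-0.2,0,0,0.032,255],
    [0,0,-0.2,0,0,0.032,255],
    [0,0,-0.2,0,0,0.032,255],
    [0,0,-0.2,0,0,0.032,255],
    [0,0,-0.2,0,0,0.032,255]
  ]
}}

```text
t: 44.45
ee_pos: [0.6313, -0.1014, 0.1514]
eef_rot: [0.162, 0.987, -0.0, 0.001]
contact_force: [-1.0, 0.2, 0.4]
grip_width: 0.0001
grip_force: 0.0
```

```bash
python3 - <<'E'
from h import *
im,c=cam("wrist","w14.png")
to([.630,-.102,.088],1.245)
hsv=cv2.cvtColor(im,cv2.COLOR_RGB2HSV)
print(proj(c,(.587,-.088,.098)),proj(c,(.651,.102,.072)))
m=(hsv[...,2]<45).astype(np.uint8);n,l,s,ct=cv2.connectedComponentsWithStats(m)
for i in range(1,n):
    if s[i][4]>100: print(s[i],ct[i],onz(c,ct[i],.094)[:2])
# check jars via side+scene bright tops
E
```

```text
t 44.5 pos [ 0.6312 -0.1014  0.1513] row [ 0.     0.002 -0.   ] [ 0.0011 -0.001   0.0633] F [-0.7  1.2 -0.2] w 0.0001
[276.85627362 162.54048722] [593.96665563 155.27782637]
[ 528    0   15  137 1385] [535.49241877  68.11841155] [0.58319557 0.05537636]
[260 152  29  33 746] [274.02815013 167.91689008] [ 0.59015687 -0.09076068]
[   25   265   506   155 34635] [278.2312112  373.48344161] [ 0.73042214 -0.13560022]
```

Request:
{"fn": "apply_moves", "kwargs": {
  "increments": [
    [0,0,0,0,0,0.01,255],
    [0,0,0,0,0,0.025,255],
    [0,0,0,0,0,0.04,255],
    [0,0,0,0,0,0.052,255],
    [0,0,0,0,0,0.06,255],
    [0,0,0,0,0,0.063,255],
    [0,0,0,0,0,0.063,255],
    [0,0,0,0,0,0.063,255]
  ]
}}

```text
t: 45.3
ee_pos: [0.6315, -0.1014, 0.0884]
eef_rot: [0.162, 0.987, -0.0, 0.001]
contact_force: [0.4, -0.0, 0.4]
grip_width: -0.0001
grip_force: 0.0
```

```bash
cat > bar.py <<'E'
from h import *
import sys
H=np.array([.651,.102])
def wp(th,d=.02):
    a=np.arctan2(.0753,-.9972)+th;y=np.array([np.cos(a),np.sin(a)]);x=np.array([y[1],-y[0]])
    return [*(H+.2*y-d*x),.088],-.075+th
for s in sys.argv[1:]:
    t=float(s);p,w=wp(t);print(t,np.round(p,3),end=" ");to(p,w)
E
python3 bar.py 1.33 1.24 1.15 1.06 .97 .88 .79 .7
```

```text
1.33 [ 0.608 -0.094  0.088] t 45.3 pos [ 0.6315 -0.1014  0.0884] row [ 0.     0.002 -0.01 ] [ 0.0247 -0.0008  0.0004] F [ 0.4 -0.   0.4] w -0.0001
1.24 [ 0.59  -0.09   0.088] t 45.3 pos [ 0.6315 -0.1014  0.0884] row [0.    0.002 0.08 ] [ 0.0428 -0.002   0.0003] F [ 0.4 -0.   0.4] w -0.0001
1.15 [ 0.573 -0.083  0.088] t 45.3 pos [ 0.6315 -0.1014  0.0884] row [0.    0.002 0.17 ] [ 0.0608 -0.0015  0.0003] F [ 0.4 -0.   0.4] w -0.0001
1.06 [ 0.557 -0.076  0.088] t 45.3 pos [ 0.6315 -0.1014  0.0884] row [0.001 0.002 0.26 ] [0.0788 0.0006 0.0003] F [ 0.4 -0.   0.4] w -0.0001
0.97 [ 0.541 -0.067  0.088] t 45.3 pos [ 0.6315 -0.1014  0.0884] row [0.001 0.002 0.35 ] [0.0965 0.0042 0.0002] F [ 0.4 -0.   0.4] w -0.0001
0.88 [ 0.527 -0.056  0.088] t 45.3 pos [ 0.6315 -0.1014  0.0884] row [0.001 0.002 0.44 ] [0.1138 0.0095 0.0002] F [ 0.4 -0.   0.4] w -0.0001
0.79 [ 0.513 -0.044  0.088] t 45.3 pos [ 0.6315 -0.1014  0.0884] row [0.001 0.002 0.53 ] [0.1306 0.0163 0.0002] F [ 0.4 -0.   0.4] w -0.0001
0.7 [ 0.5   -0.031  0.088] t 45.3 pos [ 0.6315 -0.1014  0.0884] row [0.001 0.002 0.62 ] [1.466e-01 2.460e-02 1.000e-04] F [ 0.4 -0.   0.4] w -0.0001
```

Request:
{"fn": "apply_moves", "kwargs": {
  "increments": [
    [0,0,0,0.025,-0.001,0,255],
    [0,0,0.08,0.043,-0.002,0,255],
    [0,0,0.17,0.061,-0.0015,0,255],
    [0,0,0.26,0.079,0.0005,0,255],
    [0,0,0.35,0.0965,0.004,0,255],
    [0,0,0.44,0.114,0.0095,0,255],
    [0,0,0.53,0.1305,0.0165,0,255],
    [0,0,0.62,0.1465,0.0245,0,255]
  ]
}}

```text
t: 46.1
ee_pos: [0.5004, -0.0311, 0.0888]
eef_rot: [0.457, 0.889, 0.0, 0.002]
contact_force: [0.6, 0.1, -0.5]
grip_width: 0.0001
grip_force: 0.3
```

```bash
cat > bk.py <<'E'
from h import *
im,c=cam("wrist","wb.png");hsv=cv2.cvtColor(im,cv2.COLOR_RGB2HSV)
m=(hsv[...,2]<45).astype(np.uint8);n,l,s,ct=cv2.connectedComponentsWithStats(m)
H=np.array([.651,.102])
for i in range(1,n):
    if s[i][4]>100:
        p=onz(c,ct[i],.094)[:2];v=p-H;print(s[i],np.round(p,4),"r",round(np.hypot(*v),3),"th",round((np.arctan2(v[1],v[0])-np.arctan2(.0753,-.9972)+np.pi)%(2*np.pi)-np.pi,3))
E
python3 bk.py; python3 bar.py .61 .52 .43 .34 .25 .2 .15 .12
```

```text
[ 497    0   63   59 1450] [0.5099 0.1031] r 0.141 th 0.067
[504  87  56  68 559] [0.5331 0.083 ] r 0.119 th 0.235
[   27   225   504   195 36087] [ 0.5233 -0.0635] r 0.209 th 0.989
0.61 [ 0.489 -0.017  0.088] t 46.15 pos [ 0.4983 -0.0293  0.0881] row [ 0.001 -0.     0.085] [ 0.0153 -0.0004  0.0001] F [-0.   2.6 -0.5] w -0.0001
0.52 [ 0.479 -0.002  0.088] t 46.15 pos [ 0.4983 -0.0293  0.0881] row [ 0.001 -0.     0.175] [0.0334 0.0001 0.0001] F [-0.   2.6 -0.5] w -0.0001
0.43 [0.47  0.014 0.088] t 46.15 pos [ 0.4983 -0.0293  0.0881] row [ 0.001 -0.     0.265] [0.0513 0.0023 0.0001] F [-0.   2.6 -0.5] w -0.0001
0.34 [0.463 0.03  0.088] t 46.15 pos [ 0.4983 -0.0293  0.0881] row [ 0.001 -0.     0.355] [0.069  0.0061 0.0001] F [-0.   2.6 -0.5] w -0.0001
0.25 [0.458 0.048 0.088] t 46.15 pos [ 0.4983 -0.0293  0.0881] row [ 0.001 -0.     0.445] [0.0863 0.0114 0.0001] F [-0.   2.6 -0.5] w -0.0001
0.2 [0.455 0.057 0.088] t 46.15 pos [ 0.4983 -0.0293  0.0881] row [ 0.001 -0.     0.495] [0.0956 0.0151 0.0001] F [-0.   2.6 -0.5] w -0.0001
0.15 [0.453 0.067 0.088] t 46.15 pos [ 0.4983 -0.0293  0.0881] row [ 0.001 -0.     0.545] [1.048e-01 1.920e-02 1.000e-04] F [-0.   2.6 -0.5] w -0.0001
0.12 [0.452 0.073 0.088] t 46.15 pos [ 0.4983 -0.0293  0.0881] row [ 0.001 -0.     0.575] [1.102e-01 2.190e-02 1.000e-04] F [-0.   2.6 -0.5] w -0.0001
```

Request:
{"fn": "apply_moves", "kwargs": {
  "increments": [
    [0,0,0.085,0.015,0,0,255],
    [0,0,0.175,0.033,0,0,255],
    [0,0,0.265,0.051,0.002,0,255],
    [0,0,0.355,0.069,0.006,0,255],
    [0,0,0.445,0.086,0.0115,0,255],
    [0,0,0.495,0.0955,0.015,0,255],
    [0,0,0.545,0.105,0.019,0,255],
    [0,0,0.575,0.11,0.022,0,255]
  ]
}}

```text
t: 46.95
ee_pos: [0.4543, 0.0712, 0.0885]
eef_rot: [0.689, 0.725, 0.001, 0.001]
contact_force: [-0.3, -1.5, -0.7]
grip_width: -0.0003
grip_force: 0.3
```

```bash
python3 bar.py .08 .05 .02 0 -.02 -.04
python3 - <<'E'
from h import *
im,c=cam("scene","s9.png")
for th in(1.33,.7,.1):
    a=np.arctan2(.0753,-.9972)+th;q=(.651+.2*np.cos(a),.102+.2*np.sin(a),.089);u=proj(c,q);x,y=map(int,u);print(th,u,"dark px",(im[y-5:y+6,x-4:x+5].max(axis=2)<50).sum())
for th in(1.33,.7,.1,.05):
    a=np.arctan2(.0753,-.9972)+th
    print([tuple(int(v) for v in im[tuple(int(z) for z in proj(c,(.651+r*np.cos(a),.102+r*np.sin(a),.065))[::-1])]) for r in(.08,.12,.16)])
E
```

```text
0.08 [0.451 0.081 0.088] t 46.95 pos [0.4543 0.0712 0.0885] row [0.003 0.    0.046] [ 0.01   -0.0027  0.0005] F [-0.3 -1.5 -0.7] w -0.0003
0.05 [0.451 0.087 0.088] t 46.95 pos [0.4543 0.0712 0.0885] row [0.003 0.    0.076] [ 0.016  -0.0029  0.0005] F [-0.3 -1.5 -0.7] w -0.0003
0.02 [0.45  0.093 0.088] t 46.95 pos [0.4543 0.0712 0.0885] row [0.003 0.    0.106] [ 0.0221 -0.0029  0.0005] F [-0.3 -1.5 -0.7] w -0.0003
0.0 [0.45  0.097 0.088] t 46.95 pos [0.4543 0.0712 0.0885] row [0.003 0.    0.126] [ 0.0261 -0.0029  0.0005] F [-0.3 -1.5 -0.7] w -0.0003
-0.02 [0.45  0.101 0.088] t 46.95 pos [0.4543 0.0712 0.0885] row [0.003 0.    0.146] [ 0.0301 -0.0027  0.0005] F [-0.3 -1.5 -0.7] w -0.0003
-0.04 [0.45  0.105 0.088] t 46.95 pos [0.4543 0.0712 0.0885] row [0.003 0.    0.166] [ 0.0341 -0.0025  0.0005] F [-0.3 -1.5 -0.7] w -0.0003
1.33 [238.12330591 203.0654557 ] dark px 0
0.7 [258.07928076 172.4043371 ] dark px 0
0.1 [294.52202747 156.8305434 ] dark px 90
[(157, 153, 134), (152, 147, 130), (154, 154, 136)]
[(153, 151, 133), (154, 153, 137), (156, 153, 136)]
[(55, 55, 52), (92, 89, 86), (74, 73, 67)]
[(59, 62, 55), (61, 63, 63), (41, 43, 42)]
```

Bar has swung along (dark knob near θ≈0.1). Push gently through the catch.

Request:
{"fn": "apply_moves", "kwargs": {
  "increments": [
    [0,0,0.03,0.006,-0.001,0,255],
    [0,0,0.05,0.01,-0.002,0,255],
    [0,0,0.065,0.013,-0.003,0,255],
    [0,0,0.08,0.016,-0.003,0,255],
    [0,0,0.09,0.019,-0.003,0,255],
    [0,0,0.105,0.022,-0.003,0,255],
    [0,0,0.115,0.024,-0.003,0,255],
    [0,0,0.125,0.026,-0.003,0,255]
  ]
}}

```text
t: 47.8
ee_pos: [0.4497, 0.0954, 0.0881]
eef_rot: [0.733, 0.681, -0.001, 0.002]
contact_force: [0.2, -13.6, 2.4]
grip_width: 0.0001
grip_force: 7.2
```

```bash
cat > m.py <<'E'
from h import *
im,c=cam("scene","s10.png");im2,c2=cam("side","d10.png")
for a in (-.02,0,.02,.05,.1):
    b=np.arctan2(.0753,-.9972)+a
    print(a,[int(im[tuple(int(z) for z in proj(c,(.651+r*np.cos(b),.102+r*np.sin(b),.0652))[::-1])].max()) for r in(.06,.08,.1,.12,.14,.16)],[int(im2[tuple(int(z) for z in proj(c2,(.651+r*np.cos(b),.102+r*np.sin(b),.0652))[::-1])].max()) for r in(.06,.08,.1,.12,.14,.16)])
to([.45,.1,.088],-.075)
E
python3 m.py
```

```text
-0.02 [80, 82, 87, 79, 63, 49] [92, 106, 95, 101, 91, 94]
0 [80, 99, 110, 105, 101, 55] [110, 106, 109, 101, 106, 94]
0.02 [109, 109, 110, 113, 114, 58] [110, 126, 109, 122, 119, 100]
0.05 [113, 108, 83, 108, 90, 45] [110, 122, 116, 117, 108, 93]
0.1 [67, 69, 57, 48, 64, 71] [114, 116, 96, 86, 79, 63]
t 47.9 pos [0.4497 0.0953 0.0881] row [0.002 0.004 0.002] [ 0.0047 -0.0001  0.    ] F [ 0.5 -9.2  1.3] w -0.0003
```

Request:
{"fn": "apply_moves", "kwargs": {
  "increments": [
    [0,0,0,0.001,0,0,255],
    [0,0,0,0.002,0,0,255],
    [0,0,0,0.003,0,0,255],
    [0,0,0,0.004,0,0,255],
    [0,0,0,0.005,0,0,255],
    [0,0,0,0.005,0,0,255],
    [0,0,0,0.005,0,0,255],
    [0,0,0,0.005,0,0,255]
  ]
}}

```text
t: 48.7
ee_pos: [0.4498, 0.0959, 0.0881]
eef_rot: [0.732, 0.682, -0.005, 0.005]
contact_force: [-3.9, -30.4, 4.8]
grip_width: -0.0001
grip_force: 16.0
```

```bash
python3 m.py
```

```text
-0.02 [83, 79, 86, 76, 60, 49] [92, 106, 94, 106, 92, 93]
0 [83, 100, 107, 103, 101, 52] [110, 106, 109, 106, 104, 93]
0.02 [107, 116, 107, 110, 114, 62] [110, 127, 109, 128, 118, 99]
0.05 [113, 105, 87, 104, 90, 52] [110, 122, 115, 120, 109, 93]
0.1 [72, 72, 60, 46, 62, 80] [114, 116, 97, 85, 79, 62]
t 48.8 pos [0.4498 0.0959 0.0881] row [0.    0.014 0.004] [ 0.0041 -0.0001  0.    ] F [ -3.5 -32.3   3.5] w -0.0002
```

Request:
{"fn": "apply_moves", "kwargs": {
  "increments": [
    [0,0,0,-0.005,0,0,255],
    [0,0,0,-0.015,0,0,255],
    [0,0,0,-0.03,0,0,255],
    [0,0,0,-0.04,0,-0.02,255],
    [0,0,0,-0.04,0.02,-0.06,255],
    [0,0,0,-0.05,0.05,-0.1,255],
    [0,0,0,-0.05,0.08,-0.14,255],
    [0,0,0,-0.05,0.08,-0.17,255]
  ]
}}

```text
t: 49.6
ee_pos: [0.5282, 0.0452, 0.2608]
eef_rot: [0.733, 0.68, 0.002, 0.002]
contact_force: [0.8, -0.0, -0.3]
grip_width: -0.0001
grip_force: 0.0
```

```bash
cat > fin.py <<'E'
from h import *
cam("side");im,c=cam("wrist","wf.png");np.savez("wf.npz",K=c[0],k=c[1],T=c[2])
to([.53,.05,.26],-.075)
H=np.array([.651,.102])
hsv=cv2.cvtColor(im,cv2.COLOR_RGB2HSV);g=im.max(axis=2)
print("knob pred",proj(c,(.4516,.117,.098)))
m=(g<45).astype(np.uint8);n,l,s,ct=cv2.connectedComponentsWithStats(m)
for i in range(1,n):
    if s[i][4]>60: print(s[i],np.round(onz(c,ct[i],.094)[:2],4))
# bar edge profile: for several x, brightness along y on plane z=.065
for x in (.64,.62,.6,.58,.56,.54,.52,.5,.48,.42):
    print(x,[int(g[tuple(np.clip(np.round(proj(c,(x,y,.065))[::-1]).astype(int),0,[419,559]))]) for y in np.arange(.09,.135,.002)])
C=cv2.HoughCircles(cv2.GaussianBlur(cv2.cvtColor(im,cv2.COLOR_RGB2GRAY),(5,5),1),cv2.HOUGH_GRADIENT,1.5,20,param1=80,param2=22,minRadius=20,maxRadius=45)
for x in C[0][:8]:print(x,onz(c,x[:2],.085))
E
python3 fin.py
```

```text
t 49.7 pos [0.5286 0.0456 0.2633] row [ 0.011 -0.     0.001] [0.0045 0.0011 0.0033] F [0.6 0.7 0.8] w 0.0005
knob pred [176.95859372 112.60730972]
[508   0  16  38 220] [0.7324 0.1709]
[172 106  22  20 328] [0.4547 0.1142]
[136 117  21  16 255] [0.4217 0.1092]
[   27   265   506   155 34724] [ 0.5167 -0.1719]
0.64 [177, 174, 132, 90, 147, 161, 152, 87, 60, 69, 69, 45, 50, 54, 58, 65, 72, 77, 82, 88, 87, 88, 98]
0.62 [174, 175, 178, 177, 139, 156, 156, 142, 101, 68, 59, 64, 99, 76, 100, 131, 167, 166, 171, 168, 167, 161, 160]
0.6 [178, 178, 178, 178, 175, 141, 156, 150, 122, 129, 87, 57, 82, 96, 80, 101, 123, 167, 170, 167, 165, 166, 164]
0.58 [178, 177, 177, 179, 180, 165, 143, 158, 152, 123, 129, 66, 60, 71, 95, 111, 112, 112, 112, 112, 98, 92, 91]
0.56 [174, 177, 179, 180, 184, 178, 166, 140, 155, 143, 114, 127, 65, 76, 101, 92, 113, 113, 115, 113, 116, 116, 116]
0.54 [174, 173, 177, 180, 178, 179, 177, 141, 148, 154, 143, 119, 77, 66, 83, 104, 89, 116, 114, 105, 83, 83, 88]
0.52 [121, 118, 113, 110, 111, 112, 112, 111, 122, 150, 150, 125, 125, 85, 75, 103, 101, 87, 115, 114, 113, 115, 119]
0.5 [117, 118, 117, 113, 110, 110, 111, 111, 103, 80, 88, 91, 85, 86, 71, 72, 75, 77, 104, 113, 111, 145, 166]
0.48 [111, 112, 113, 114, 114, 112, 111, 110, 112, 103, 79, 88, 88, 81, 86, 72, 72, 70, 72, 75, 93, 113, 112]
0.42 [111, 114, 111, 111, 114, 112, 85, 35, 31, 34, 33, 51, 76, 82, 81, 79, 81, 85, 65, 53, 56, 58, 59]
[363.75  62.25  35.9 ] [0.61173104 0.14565709 0.085     ]
[342.75  65.25  42.5 ] [0.59390142 0.14449473 0.085     ]
[278.25 296.25  33.65] [ 0.52279624 -0.07674262  0.085     ]
[255.75  78.75  27.65] [0.51952809 0.13903956 0.085     ]
[318.75  66.75  42.5 ] [0.57354682 0.14471957 0.085     ]
[524.25  57.75  25.7 ] [0.75026644 0.1407301  0.085     ]
[240.75  63.75  42.5 ] [0.50805707 0.15184871 0.085     ]
[377.25  84.75  34.25] [0.62344893 0.12677367 0.085     ]
```

```bash
python3 -c "
from h import *
print(job.finish_job())"
```

```text
the job is handed in; nothing more can be done
None
```

I handed the job in at about 50 s on the clock. Both washing tablets are in the tub with the lid back on, both jars are upright in the bay, and the keeper bar is pushed to its hard stop. I judged the bar shut from that stop and a measured angle of about 0.013 rad, give or take 0.013; I did not see it snap.

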